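# Fit the battery tray of a portable radio and switch it on

## Robot

A 6-joint arm with a two-finger parallel gripper is mounted at the origin on the work surface. World frame = base frame: x ahead of the robot, y to its left, z up, the work surface at z = 0. Lengths are in m, angles in rad, forces in N, time in s.
With the tool pointing down it reaches from about 0.3 to 0.875 m from the base axis. Payload 6.4 kg.
Tool frame: the origin (TCP) lies at the very end of the fingers, on their centre line; the grasp point (between the pads) lies 19 mm behind it; x points along the fingers, z is the direction in which the jaws open and shut, and the axes are right-handed (so a half turn about x gives the same grasp; the last joint's range is limited). The gripper opens to 88 mm and grips with 3 to 60 N. Pads are 18 mm wide; open, the fingers measure 123 mm over their backs; the gripper's body (75 mm by 187 mm) begins 45 mm behind the grasp point.
Start: joints at [1.102, 0.181, 1.607, -0, 1.354, -0.206], TCP at [0.149, 0.555, 0.239] pointing down, gripper open.
Joint ranges: [-2.99, 2.99], [-0.89, 2.07], [0.3, 2.58], [-1.14, 4.28], [0, 2.63], [-3.12, 3.12]. Speed limits (rad/s): [2.57, 2.57, 3.01, 3.14, 3.14, 3.14].

## Interface

Orientations are given as a unit quaternion [w, x, y, z].
In Python, from bench import r gives the robot as it stands.
- The arm moves only by the tool arm_command, never from a script. Its argument "series" is a list of rows, each a list of 7 numbers: the shift along the tool's x, y, z in cm, then the turn, a rotation vector about the tool's x, y, z in rad, then the finger opening in cm, from 0 to 8.81. In form: [[tx, ty, tz, wx, wy, wz, grip], ...]. A call has 1 to 12 rows; each row is the pose to reach, as a shift and turn from the pose commanded when the call began, along the tool's axes at that moment; what a row does not reach only later rows make up. A row lasts 1/10 s, in which the tool goes at most 50 mm and 8.59 degrees, less where a joint would pass 70% of its speed; a pose out of reach is approached as far as the arm can. A call with a gripper value outside its range is refused whole. The fingers move at their own pace and stop on an object; "grip_force" is the grip in N (left out, the last holds). Time passes only in rows, so rows that repeat a pose let the fingers close. It gives the time, the measured TCP pose, the force and the opening at its end, in the units of the state.
- r.get_state(): the state, without advancing time (a new reading comes with each control period).
- r.grab_frame(name): name is "scene" or "top" or "wrist"; returns a dict with "pixels" (400x640x3 uint8, red, green, blue), "camera_matrix" (3x3 intrinsics, pixels), "k1" (the pictures are not rectified: a ray, as slopes to the right and down, at radius r is drawn at 1 + k1 r^2 times it, then the intrinsics apply), "eye" and "orientation" of the camera in the world. Camera axes: x right, y down, z forward; pixel columns grow to the right and rows downward; lengths in m; the calibration is good to about 2 mm. A picture is of the moment at which its call begins. There is no depth.
- r.finish_job(): hands the job in, once; it reports no verdict.
The state is a dict: "t": time; "joint_pos": joint angles; "qvel": joint speeds; "effort": joint torques, N m; "tool_pos": TCP position; "tcp_rot": TCP orientation; "contact_force": force on the tool from outside, world axes, zero at the start; "moment": the same for the moment, N m; "finger_gap": finger opening in m.
Only numpy, scipy, OpenCV 4.12 (cv2) and the standard library are available. Lean on these libraries where they do the work, as an engineer would, in place of code of your own. Each camera call takes 0.05 s, during which the arm holds its last target.

## Task

Take the charged large cell out of the charger and lay it in the empty bay of the radio's battery tray, knob end towards the tray's middle and flat end against the leaf spring, fully down; leave the smaller cell in the charger. Then pick the loaded tray up by its lug, lower it (do not drop it) into the battery well in the back of the radio, tongue in the notch, until it sits flat on the bottom. Only then press the rocker switch over to on, and leave everything released.

Things in the scene. Friction and masses are not known exactly. Their poses are not given: they have to be found in the camera images.
- cell_d_mid (a point): Centre of the large cell to be fitted: white, round, steel ends, 33.5 mm diameter, 61.5 mm long including a knob (plus end) 10 mm wide, 2 mm high in the middle of one end; the flat end has a dark band. About 0.16 kg. It lies on its side in one of the charger's two bays. x axis along the cell towards the knob; y and z turn as it rolls.
- cell_d_nub (a point): Tip of the large cell's knob, 31 mm along +x from its centre; same axes.
- cell_c_mid (a point): Centre of the smaller cell, same look, 26 mm diameter, 50 mm long, lying in the charger's other bay, where it stays. x axis along it towards its knob.
- charger: Grey fixed charger, 104 mm (x) by 165 mm (y); origin at the middle of its underside. Bays at y = +38 and -38 mm, cells lying along x, knobs to +x; either bay may hold the large cell. Cells lie on the 14 mm high base between end posts 42 mm high, 68 mm apart; the middle 40 mm of a cell is free on both sides down to the base.
- tray: Loose black battery tray, 148 mm (x) by 40.5 mm (y), about 0.22 kg; origin in the middle of its underside, x towards its tongue (16 mm wide, 24 mm high, 8 mm out of the +x end), z up. One cell is already clipped into the +x half, the -x half is empty. Tops of cells in it are 36.5 mm above its underside.
- tray_lug (a point): Middle of the lug by which the tray is lifted, 46 mm above its underside; axes as the tray. The lug is an upright block at the tray's middle, 10 mm thick along x, 30 mm wide along y, from 30 to 56 mm above the underside.
- tray_bay (a point): Where the large cell's centre belongs: 36 mm from the tray's middle in the -x half, 20 mm above its underside; axes as the tray; knob to +x, against the partition below the lug. Bay 65 by 35.5 mm, end walls 30 mm, side walls 24 mm high; the middle 37 mm of the sides is open down to the 3 mm floor (which is as wide as the tray).
- leaf_spring (a point): Leaf spring (minus contact) on the -x end wall of the tray's empty bay, standing 5 mm out, its top sloping back as a lead-in; it gives 4.5 mm with 0.25 to 1.4 N, and is pressed 1.5 mm when the cell's knob touches the partition. The cell is pushed down past it with a few newtons at most.
- tray_tongue (a point): Outer end of the tray's tongue, 82 mm along +x from the tray's middle, 12 mm above its underside; axes as the tray.
- radio: Fixed dark grey portable radio lying on its face, back up, 300 mm (x) by 175 mm (y), back surface at 85 mm; origin in the middle of its underside. Rubber corners stand 5 mm above the back, an aerial along the -y edge 9 mm. In the back: battery well and, 130 mm from the well's middle towards -x, a rocker switch.
- well_floor (a point): Middle of the battery well's floor, 48 mm below the radio's back; axes as the radio. The well is 152 mm (x) by 45 mm with a 4 mm chamfer round its mouth, and a notch 24 mm wide and 13 mm long at its +x end takes the tongue. Home, the tray's underside lies here, x axes agree, and its lug stands 8 mm above the back.
- rocker_press (a point): Point to press, on top of the raised half of the black rocker, 11 mm from the pivot towards the radio's -y. Rocker 33 mm (radio's y) by 23 mm in a 3 mm high bezel of 42 by 30 mm; when off this half slopes up to 6 mm above the bezel. Pushed straight down 4 to 5 mm with about 4 N it snaps over, level with the bezel.
- rocker (a joint): Rocker angle, rad: 0 is off, 0.4 is on; over-centre at 0.2, it stays at either end.

How it is judged:
On the way, in this order (a step that is already met when the one before it is completed fails the run):
1. the large cell lies fully home in the tray's empty bay, knob towards the lug, with the tray outside the radio (distance between cell_d_mid and tray_bay below 0.005 m and x of cell_d_nub in the frame of tray_bay above 0.02 m and horizontal distance between tray and well_floor above 0.08 m and angle between the x axis of cell_d_mid and the x axis of tray_bay, either way round below 0.06 rad), for 0.2 s.
2. the loaded tray sits on the bottom of the radio's well, tongue in the notch (distance between tray and well_floor below 0.005 m and x of tray_tongue in the frame of well_floor above 0.06 m and distance between cell_d_mid and tray_bay below 0.005 m and angle between tray's own z axis and vertical below 0.05 rad), for 0.2 s.
3. the rocker is over to on (value of joint rocker above 0.33 rad), for 0.2 s.
At the end, for the whole second after the job is handed in: Large cell within 5 mm and 0.06 rad of its place in the tray, knob towards the lug; tray's underside within 5 mm of the well floor's middle, level within 0.05 rad, tongue in the notch; rocker above 0.33 rad; smaller cell within 20 mm of its start; all released (all of step 2 and x of cell_d_nub in the frame of tray_bay above 0.02 m and value of joint rocker above 0.33 rad and distance of cell_c_mid from where it was at the start of the episode below 0.02 m and angle between the x axis of cell_d_mid and the x axis of tray_bay, either way round below 0.06 rad); the robot touches nothing.
It fails at once if the rocker is switched on while the loaded tray is not in the well (value of joint rocker above 0.25 rad and distance between tray and well_floor above 0.008 m).
It fails at once if the tray is dropped into the well (faster than 0.4 m/s within 40 mm of the bottom) (distance between tray and well_floor below 0.04 m and linear speed of tray above 0.4 m/s).
It fails at once if the smaller cell is taken out of its bay (distance of cell_c_mid from where it was at the start of the episode above 0.03 m).
It also fails if it takes over 67 s, if anything falls off the work surface, if the arm or the gripper's body presses on something with over 40 N, if the wrist force passes 120 N, or if a joint passes its speed limit or range.

## Working session

There is one attempt and no reset: what is moved stays moved. The work goes in short steps, Python scripts to look and compute and a tool call to move; the robot and the scene stay as the last step left them, time stands still between calls to the robot, and variables do not carry over. Pictures are saved under pics/ and viewed, and the job is handed in when it is done.

Besides the shell and the picture viewer there is one more tool, called after "Emit:" as name([rows], argument=value, ...), one row to a line, values as JSON. arm_command: Moves the arm, as the interface text tells. Its arguments: {"type":"object","properties":{"series":{"type":"array","items":{"type":"array","items":{"type":"number"}}},"grip_force":{"type":"number"}},"required":["series"]}

```bash
mkdir -p pics; ls
cat > h.py <<'E'
import numpy as np, cv2
from bench import r
from scipy.spatial.transform import Rotation as R
def rot(q): return R.from_quat([q[1],q[2],q[3],q[0]])
def grab(name,fn):
    f=r.grab_frame(name); cv2.imwrite('pics/'+fn+'.png',cv2.cvtColor(f['pixels'],cv2.COLOR_RGB2BGR)); 
    np.savez('pics/'+fn+'.npz',**{k:np.array(v) for k,v in f.items()}); return f
def load(fn): return dict(np.load('pics/'+fn+'.npz'))
def ray(f,u,v):
    K=np.array(f['camera_matrix']);x=(u-K[0,2])/K[0,0];y=(v-K[1,2])/K[1,1]
    rd=np.hypot(x,y);k=float(f['k1']);s=rd
    for _ in range(30): s=rd/(1+k*s*s)
    g=s/rd if rd>0 else 1
    return rot(f['orientation']).apply([x*g,y*g,1.0])
def onz(f,u,v,z):
    d=ray(f,u,v);e=np.array(f['eye']);return e+d*(z-e[2])/d[2]
def proj(f,p):
    c=rot(f['orientation']).inv().apply(np.array(p)-np.array(f['eye']));x,y=c[0]/c[2],c[1]/c[2]
    g=1+float(f['k1'])*(x*x+y*y);K=np.array(f['camera_matrix']);return K[0,0]*x*g+K[0,2],K[1,1]*y*g+K[1,2]
def st():
    s=r.get_state();print('t',round(s['t'],2),'pos',np.round(s['tool_pos'],4),'F',np.round(s['contact_force'],1),'gap',round(s['finger_gap'],4));print(np.round(rot(s['tcp_rot']).as_matrix(),4), np.round(s['joint_pos'],3));return s
def rel(p,ax=None):
    """shift in tool axes, cm, for world target tcp p"""
    s=r.get_state();return rot(s['tcp_rot']).inv().apply(np.array(p)-np.array(s['tool_pos']))*100
E
python3 - <<'E'
from h import *
for n in('scene','top','wrist'):
    f=grab(n,n+'0');print(n,f['eye'],f['orientation'],f['k1'],f['camera_matrix'])
st()
E
```

```text
pics
scene [ 1.15209742 -0.2342808   0.55748416] [-0.36752819  0.72230254  0.52128724 -0.26732319] -0.0051242538246932656 [[383.21000414   0.         320.20064267]
 [  0.         383.21000414 203.24158516]
 [  0.           0.           1.        ]]
top [ 0.32301055 -0.03300912  1.07122215] [ 0.07565671 -0.68395777  0.72137584 -0.07806877] -0.0006921051944170213 [[402.59049185   0.         316.76531508]
 [  0.         402.59049185 203.69512662]
 [  0.           0.           1.        ]]
wrist [0.07149194 0.57664393 0.38438228] [0.12561272 0.78380755 0.60070484 0.09497825] -0.015046211660062718 [[310.87101907   0.         321.62343356]
 [  0.         310.87101907 201.40033604]
 [  0.           0.           1.        ]]
t 0.15 pos [0.1492 0.5549 0.238 ] F [ 0.6  0.1 -0.3] gap 0.0877
[[-6.000e-04 -9.657e-01  2.597e-01]
 [-1.200e-03  2.597e-01  9.657e-01]
 [-1.000e+00  3.000e-04 -1.300e-03]] [ 1.102  0.181  1.608 -0.     1.354 -0.206]
```

View pics/top0.png

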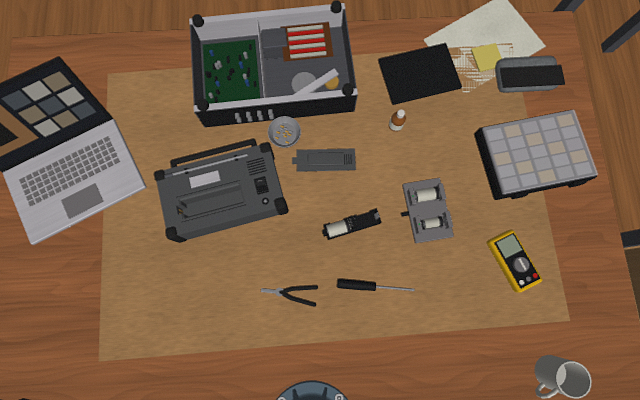

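View pics/scene0.png

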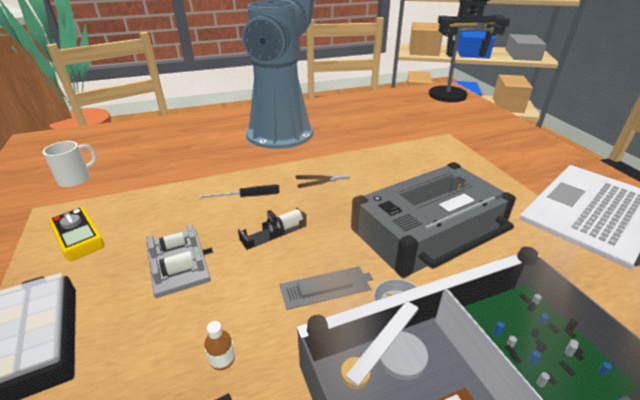

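View pics/wrist0.png

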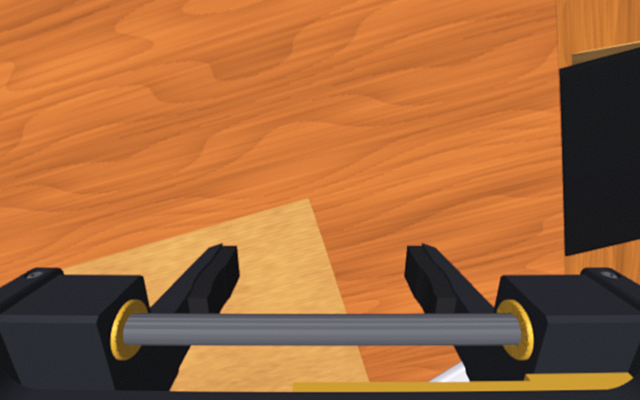

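Run:
```python
import cv2,numpy as np
a=cv2.imread('pics/top0.png')
A=cv2.resize(a[170:260,310:470],None,fx=5,fy=5,interpolation=cv2.INTER_CUBIC);cv2.imwrite('pics/z1.png',A)
A=cv2.resize(a[125:255,145:305],None,fx=4.5,fy=4.5,interpolation=cv2.INTER_CUBIC);cv2.imwrite('pics/z2.png',A)
a=cv2.imread('pics/scene0.png')
A=cv2.resize(a[190:300,135:315],None,fx=4.4,fy=4.4,interpolation=cv2.INTER_CUBIC);cv2.imwrite('pics/z3.png',A)
```

```text
(no output)
```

View pics/z1.png

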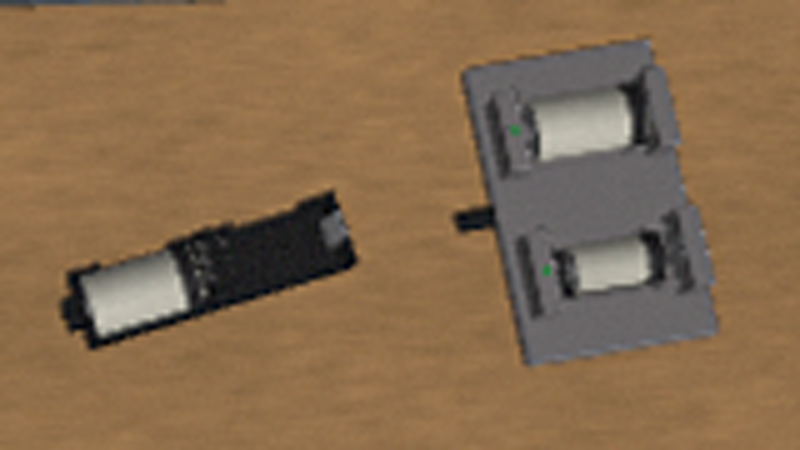

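View pics/z2.png

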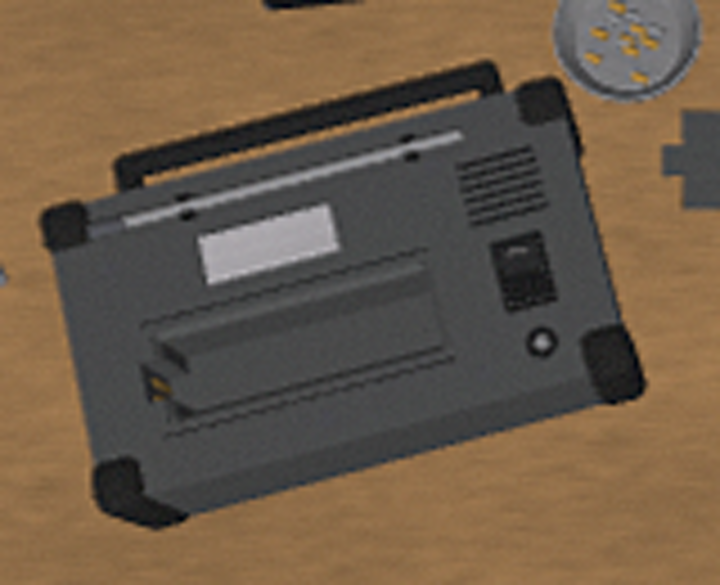

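View pics/z3.png

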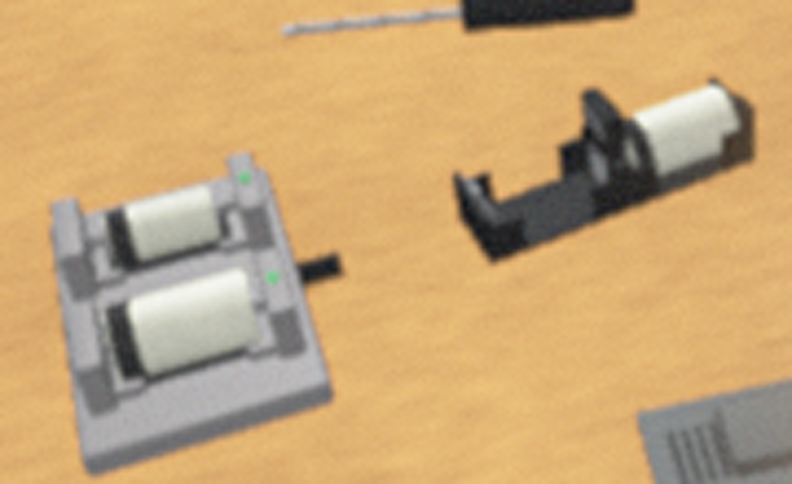

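Run:
```python
from h import *
f=load('top0');
def z1(u,v,z): return onz(f,310+(u+.5)/5-.5,170+(v+.5)/5-.5,z)
def z2(u,v,z): return onz(f,145+(u+.5)/4.5-.5,125+(v+.5)/4.5-.5,z)
P=lambda n,p:print(n,np.round(p,4))
c=[z1(*q,.014) for q in[(465,70),(650,40),(718,330),(527,365)]]
P('charger',c);P('cen',np.mean(c,0));P('ang x',np.arctan2(*((c[0]-c[1]+c[3]-c[2])[:2][::-1])));P('ang y',np.arctan2(*((c[0]-c[3]+c[1]-c[2])[:2][::-1])))
P('celld',[z1(525,127,.031),z1(632,113,.031)])
P('trayend',[z1(68,307,.012),z1(343,228,.03)])
P('lug', z1(200,262,.056))
P('cell in tray',[z1(90,308,.03),z1(185,280,.03)])
w=[z2(*q,.085) for q in[(142,325),(427,250),(453,355),(168,435)]]
P('well',w);P('cen',np.mean(w,0));P('ang x',np.arctan2(*((w[0]-w[1]+w[3]-w[2])[:2][::-1])))
b=[z2(*q,.088) for q in[(490,242),(541,232),(556,298),(507,312)]]
P('rocker',b);P('cen',np.mean(b,0))
s=st();g=load('wrist0');T=rot(s['tcp_rot'])
P('cam in tool',T.inv().apply(g['eye']-s['tool_pos']));P('camR',(T.inv()*rot(g['orientation'])).as_matrix())
np.savez('camtool',t=T.inv().apply(g['eye']-s['tool_pos']),R=(T.inv()*rot(g['orientation'])).as_matrix())
```

```text
charger [[ 0.6002 -0.2789  0.014 ]
 [ 0.6117 -0.3812  0.014 ]
 [ 0.4514 -0.3982  0.014 ]
 [ 0.4383 -0.2955  0.014 ]]
cen [ 0.5254 -0.3385  0.014 ]
ang x 1.69
ang y 0.1039
celld [[ 0.5628 -0.3036  0.031 ]
 [ 0.5674 -0.3613  0.031 ]]
trayend [[ 0.4822 -0.0561  0.012 ]
 [ 0.5137 -0.2025  0.03  ]]
lug [ 0.4952 -0.1238  0.056 ]
cell in tray [[ 0.4784 -0.0671  0.03  ]
 [ 0.4905 -0.1176  0.03  ]]
well [[0.5778 0.3107 0.085 ]
 [0.6128 0.1507 0.085 ]
 [0.5512 0.1369 0.085 ]
 [0.5143 0.295  0.085 ]]
cen [0.5641 0.2233 0.085 ]
ang x 1.7933
rocker [[0.6147 0.1146 0.088 ]
 [0.6191 0.0857 0.088 ]
 [0.5802 0.0783 0.088 ]
 [0.5736 0.1059 0.088 ]]
cen [0.5969 0.0961 0.088 ]
t 0.15 pos [0.1492 0.5549 0.238 ] F [ 0.6  0.1 -0.3] gap 0.0877
[[-6.000e-04 -9.657e-01  2.597e-01]
 [-1.200e-03  2.597e-01  9.657e-01]
 [-1.000e+00  3.000e-04 -1.300e-03]] [ 1.102  0.181  1.608 -0.     1.354 -0.206]
cam in tool [-0.1463  0.0807  0.0006]
camR [[ 7.000e-04 -3.113e-01  9.503e-01]
 [-5.000e-04 -9.503e-01 -3.113e-01]
 [ 1.000e+00 -3.000e-04 -9.000e-04]]
```

Run:
```python
from h import *
print(rel([.588,.135,.30]))
```

```text
[ -6.1726801  -53.2820596  -29.15867068]
```

Emit:
arm_command([
  [-6.2, -53.3, -29.2, 1.085, 0, 0, 8.8],
  [-6.2, -53.3, -29.2, 1.085, 0, 0, 8.8],
  [-6.2, -53.3, -29.2, 1.085, 0, 0, 8.8],
  [-6.2, -53.3, -29.2, 1.085, 0, 0, 8.8],
  [-6.2, -53.3, -29.2, 1.085, 0, 0, 8.8],
  [-6.2, -53.3, -29.2, 1.085, 0, 0, 8.8],
  [-6.2, -53.3, -29.2, 1.085, 0, 0, 8.8],
  [-6.2, -53.3, -29.2, 1.085, 0, 0, 8.8],
  [-6.2, -53.3, -29.2, 1.085, 0, 0, 8.8],
  [-6.2, -53.3, -29.2, 1.085, 0, 0, 8.8],
  [-6.2, -53.3, -29.2, 1.085, 0, 0, 8.8],
  [-6.2, -53.3, -29.2, 1.085, 0, 0, 8.8],
])

```text
t: 1.35
tool_pos: [0.5815, 0.1406, 0.2996]
tcp_rot: [0.703, -0.079, 0.703, 0.079]
contact_force: [-0.3, -0.1, -0.3]
finger_gap: 0.0881
```

Emit:
arm_command([
  [0, 0, 0, 0, 0, 0, 8.8],
])

```text
t: 1.45
tool_pos: [0.5839, 0.1375, 0.2994]
tcp_rot: [0.703, -0.077, 0.703, 0.076]
contact_force: [-0.7, -0.5, -0.5]
finger_gap: 0.0878
```

Run:
```python
from h import *
st();f=grab('wrist','w1');
```

```text
t 1.45 pos [0.5839 0.1375 0.2994] F [-0.7 -0.5 -0.5] gap 0.0878
[[ 1.300e-03 -2.154e-01  9.765e-01]
 [-1.600e-03  9.765e-01  2.154e-01]
 [-1.000e+00 -1.800e-03  9.000e-04]] [ 0.035  0.192  1.472 -0.002  1.477 -0.182]
```

View pics/w1.png

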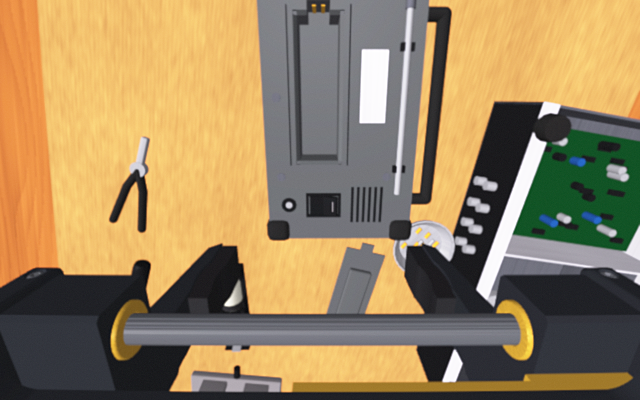

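Run:
```python
import cv2,numpy as np
a=cv2.imread('pics/w1.png')
A=cv2.resize(a[0:220,250:420],None,fx=3.5,fy=3.5,interpolation=cv2.INTER_CUBIC)
A=np.clip(A.astype(float)*1.8,0,255).astype(np.uint8)[:600]
A1=A[:600];cv2.imwrite('pics/z4.png',A1)
A=cv2.resize(a[175:235,270:400],None,fx=6,fy=6,interpolation=cv2.INTER_CUBIC);A=np.clip(A.astype(float)*1.8,0,255).astype(np.uint8);cv2.imwrite('pics/z5.png',A)
```

```text
(no output)
```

View pics/z4.png

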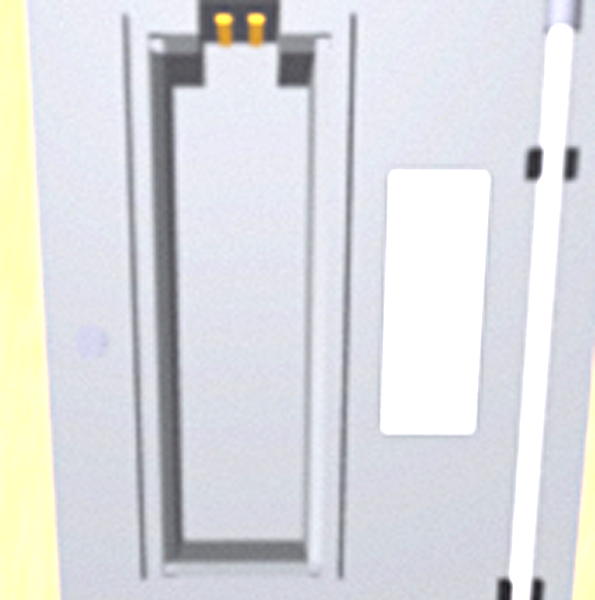

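View pics/z5.png

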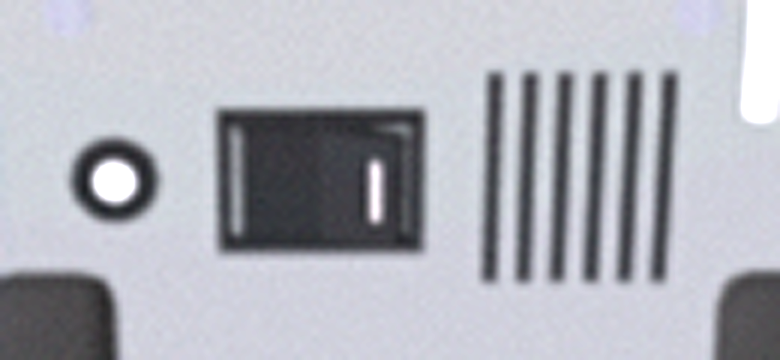

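Run:
```python
from h import *
f=load('w1')
P=lambda n,p:print(n,np.round(p,4))
def z4(u,v,z): return onz(f,250+(u+.5)/3.5-.5,(v+.5)/3.5-.5,z)
def z5(u,v,z): return onz(f,270+(u+.5)/6-.5,175+(v+.5)/6-.5,z)
def ang(a): return np.arctan2(a[1],a[0])
L=[z4(*q,.085) for q in[(128,15),(352,15),(341,577),(143,577)]]
P('lines',L);c=np.mean(L,0);P('c',c);P('ang',[ang(L[0]-L[3]),ang(L[1]-L[2])]);P('len',[np.linalg.norm(L[0]-L[3]),np.linalg.norm(L[0]-L[1])])
L=[z4(*q,.085) for q in[(148,35),(326,35),(322,575),(165,575)]]
P('mouth',L);c=np.mean(L,0);P('c',c);P('ang',[ang(L[0]-L[3]),ang(L[1]-L[2])]);P('len',[np.linalg.norm(L[0]-L[3]),np.linalg.norm(L[0]-L[1])])
L=[z4(*q,.037) for q in[(170,87),(310,87),(303,541),(183,541)]]
P('floor',L);c=np.mean(L,0);P('c',c);P('ang',[ang(L[0]-L[3]),ang(L[1]-L[2])]);P('len',[np.linalg.norm(L[0]-L[3]),np.linalg.norm(L[0]-L[1])])
L=[z5(*q,.088) for q in[(218,108),(424,108),(424,250),(218,250)]]
b=np.mean(L,0);P('bez',b);P('angx',[ang(L[0]-L[3]),ang(L[1]-L[2])]);P('dims',[np.linalg.norm(L[0]-L[1]),np.linalg.norm(L[0]-L[3])])
P('well->rock',b-c)
```

```text
lines [[0.5121 0.2998 0.085 ]
 [0.5755 0.3137 0.085 ]
 [0.612  0.1524 0.085 ]
 [0.547  0.1381 0.085 ]]
c [0.5616 0.226  0.085 ]
ang [1.7835 1.7928]
len [0.1654 0.065 ]
mouth [[0.5187 0.296  0.085 ]
 [0.5694 0.3071 0.085 ]
 [0.6056 0.1516 0.085 ]
 [0.5541 0.1403 0.085 ]]
c [0.5619 0.2238 0.085 ]
ang [1.7943 1.7996]
len [0.1596 0.0519]
floor [[0.5224 0.2929 0.037 ]
 [0.5681 0.303  0.037 ]
 [0.6007 0.154  0.037 ]
 [0.5566 0.1443 0.037 ]]
c [0.562  0.2235 0.037 ]
ang [1.7968 1.7863]
len [0.1525 0.0468]
bez [0.595  0.0987 0.088 ]
angx [1.7716 1.8062]
dims [0.0412 0.0304]
well->rock [ 0.033  -0.1248  0.051 ]
```

Run:
```python
from h import *
print(rel([.491,-.104,.20]))
```

```text
[  9.90318182 -21.83737199 -14.14662659]
```

Emit:
arm_command([
  [0, -5, -3, 0, 0, 0, 8.8],
  [3, -10, -6.5, 0, 0, 0, 8.8],
  [5, -14, -9, 0, 0, 0, 8.8],
  [8, -18, -11.5, 0, 0, 0, 8.8],
  [9.9, -21.8, -14.1, 0, 0, 0, 8.8],
  [9.9, -21.8, -14.1, 0, 0, 0, 8.8],
  [9.9, -21.8, -14.1, 0, 0, 0, 8.8],
])

```text
t: 2.2
tool_pos: [0.4882, -0.1021, 0.1982]
tcp_rot: [0.701, -0.077, 0.704, 0.078]
contact_force: [0.4, 0.9, -0.0]
finger_gap: 0.088
```

Run:
```python
from h import *
st();f=grab('wrist','w2');
a=cv2.imread('pics/w2.png')
A=cv2.resize(a[110:310,230:420],None,fx=3,fy=3,interpolation=cv2.INTER_CUBIC);A=np.clip(A.astype(float)*1.5,0,255).astype(np.uint8);cv2.imwrite('pics/z6.png',A)
```

```text
t 2.2 pos [ 0.4882 -0.1021  0.1982] F [ 0.4  0.9 -0. ] gap 0.088
[[-0.0045 -0.2184  0.9758]
 [ 0.0016  0.9759  0.2184]
 [-1.      0.0025 -0.004 ]] [-4.440e-01  5.400e-02  1.833e+00 -1.000e-03  1.259e+00 -6.640e-01]
```

View pics/w2.png

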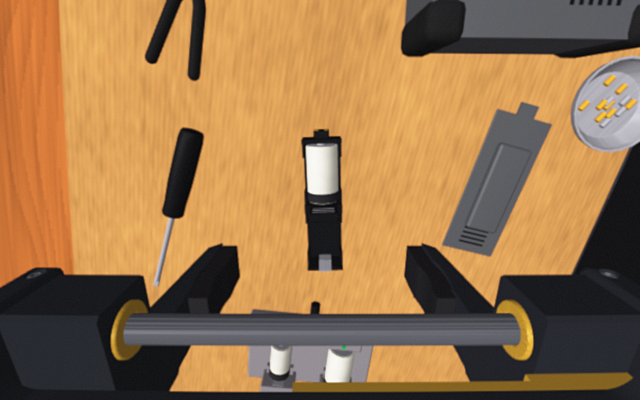

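View pics/z6.png

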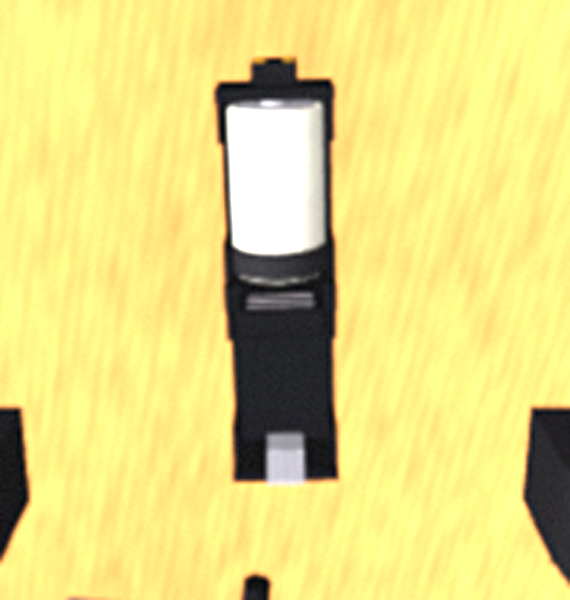

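Run:
```python
from h import *
f=load('w2')
P=lambda n,p:print(n,np.round(p,4))
def z6(u,v,z): return onz(f,230+(u+.5)/3-.5,110+(v+.5)/3-.5,z)
def ang(a): return np.arctan2(a[1],a[0])
for vt in (85,92,98):
  L=[z6(*q,.03) for q in[(217,vt),(332,vt),(337,479),(235,479)]]
  c=np.mean(L,0);P('c',c);P('ang',[ang(L[0]-L[3]),ang(L[1]-L[2]),ang(L[0]+L[1]-L[2]-L[3])]);P('len',[np.linalg.norm(L[0]-L[3]),np.linalg.norm(L[0]-L[1]),np.linalg.norm(L[2]-L[3])])
a=[z6(251,60,.024),z6(295,60,.024)];P('tongue',a);P('mid',np.mean(a,0))
P('tongue low',z6(273,60,.024))
L=z6(280,301,.056);P('lug top?',L)
s=st()
print(rel([.567-.0,-.333,.20]))
```

```text
c [ 0.496  -0.1301  0.03  ]
ang [1.8173 1.822  1.8196]
len [0.1486 0.0383 0.039 ]
c [ 0.4963 -0.1312  0.03  ]
ang [1.818  1.8222 1.8201]
len [0.1463 0.0384 0.039 ]
c [ 0.4965 -0.1322  0.03  ]
ang [1.8187 1.8224 1.8205]
len [0.1443 0.0385 0.039 ]
tongue [[ 0.4683 -0.0524  0.024 ]
 [ 0.4828 -0.0491  0.024 ]]
mid [ 0.4755 -0.0507  0.024 ]
tongue low [ 0.4755 -0.0507  0.024 ]
lug top? [ 0.4942 -0.1231  0.056 ]
t 2.25 pos [ 0.4896 -0.1011  0.1996] F [-0.4  0.5 -0.5] gap 0.0879
[[-0.0023 -0.2191  0.9757]
 [ 0.0015  0.9757  0.2191]
 [-1.      0.002  -0.0019]] [-0.442  0.054  1.83   0.     1.26  -0.663]
[ -0.09784956 -24.32691573   2.46914384]
```

Run:
```python
from h import *
print(rel([.563,-.315,.20]))
```

```text
[ -0.09417979 -22.48301523   2.47332688]
```

Emit:
arm_command([
  [-0.1, -5, 0.5, 0.05, 0, 0, 8.8],
  [-0.1, -10, 1, 0.1, 0, 0, 8.8],
  [-0.1, -15, 1.5, 0.11, 0, 0, 8.8],
  [-0.1, -20, 2, 0.11, 0, 0, 8.8],
  [-0.1, -22.5, 2.5, 0.11, 0, 0, 8.8],
  [-0.1, -22.5, 2.5, 0.11, 0, 0, 8.8],
  [-0.1, -22.5, 2.5, 0.11, 0, 0, 8.8],
])

```text
t: 2.95
tool_pos: [0.566, -0.3135, 0.2017]
tcp_rot: [0.706, -0.04, 0.706, 0.041]
contact_force: [-0.8, 0.1, -0.1]
finger_gap: 0.0879
```

Run:
```python
from h import *
st();f=grab('wrist','w3');
a=cv2.imread('pics/w3.png')
A=cv2.resize(a[140:320,220:420],None,fx=3.3,fy=3.3,interpolation=cv2.INTER_CUBIC);A=np.clip(A.astype(float)*1.3,0,255).astype(np.uint8);cv2.imwrite('pics/z7.png',A)
```

```text
t 2.95 pos [ 0.566  -0.3135  0.2017] F [-0.8  0.1 -0.1] gap 0.0879
[[-0.000e+00 -1.140e-01  9.935e-01]
 [ 1.000e-03  9.935e-01  1.140e-01]
 [-1.000e+00  1.000e-03  1.000e-04]] [-6.890e-01  3.700e-01  1.448e+00  1.000e-03  1.324e+00 -8.040e-01]
```

View pics/z7.png

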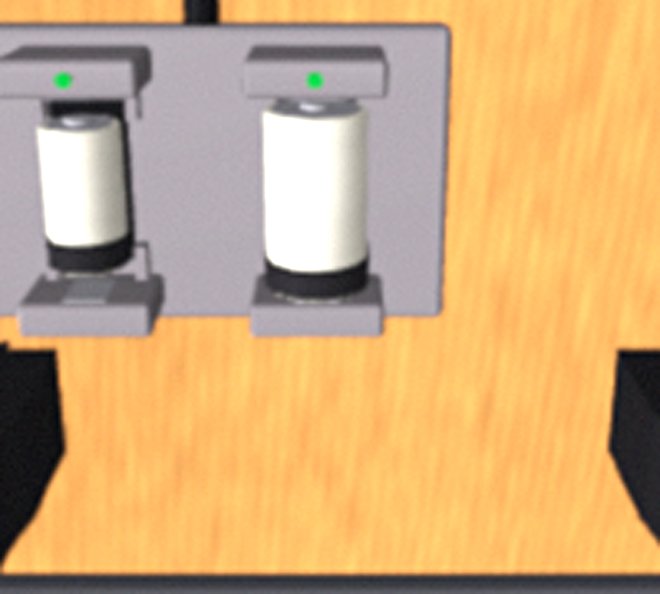

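Run:
```python
from h import *
f=load('w3')
P=lambda n,p:print(n,np.round(p,4))
def z7(u,v,z): return onz(f,220+(u+.5)/3.3-.5,140+(v+.5)/3.3-.5,z)
def ang(a): return np.arctan2(a[1],a[0])
a=z7(314,113,.0475);b=z7(317,297,.0475);P('ends',[a,b]);P('len',np.linalg.norm(a-b));P('c',(a+b)/2);P('ang',ang(a-b))
L=[z7(263,120,.033),z7(366,120,.033),z7(368,270,.033),z7(265,270,.033)]
P('sides',L);P('c',np.mean(L,0));P('ang',[ang(L[0]-L[3]),ang(L[1]-L[2])]);P('w',[np.linalg.norm(L[0]-L[1]),np.linalg.norm(L[2]-L[3])])
# charger base corners right side
Q=[z7(451,27,.014),z7(441,316,.014),z7(0,25,.014)];P('chg',Q);P('ang',[ang(Q[0]-Q[1]),ang(Q[0]-Q[2])])
st()
```

```text
ends [[ 0.5585 -0.3026  0.0475]
 [ 0.5658 -0.3619  0.0475]]
len 0.0598
c [ 0.5622 -0.3323  0.0475]
ang 1.6938
sides [[ 0.5429 -0.31    0.033 ]
 [ 0.5751 -0.3063  0.033 ]
 [ 0.582  -0.3566  0.033 ]
 [ 0.5482 -0.3605  0.033 ]]
c [ 0.562  -0.3334  0.033 ]
ang [1.6754 1.7065]
w [0.0324 0.034 ]
chg [[ 0.5998 -0.2769  0.014 ]
 [ 0.6114 -0.3786  0.014 ]
 [ 0.4542 -0.2928  0.014 ]]
ang [1.6844 0.1087]
t 3.0 pos [ 0.5658 -0.313   0.2017] F [0.4 0.  0.4] gap 0.088
[[-2.000e-04 -1.147e-01  9.934e-01]
 [ 9.000e-04  9.934e-01  1.147e-01]
 [-1.000e+00  9.000e-04 -1.000e-04]] [-6.890e-01  3.690e-01  1.449e+00  1.000e-03  1.324e+00 -8.040e-01]
```

Emit:
arm_command([
  [4, -1.9, -0.6, 0, 0, 0, 6.5],
  [8, -1.9, -0.6, 0, 0, 0, 6.5],
  [12, -1.9, -0.6, 0, 0, 0, 6.5],
  [14, -1.9, -0.6, 0, 0, 0, 6.5],
  [14, -1.9, -0.6, 0, 0, 0, 6.5],
])

```text
t: 3.5
tool_pos: [0.5595, -0.3307, 0.0581]
tcp_rot: [0.704, -0.039, 0.708, 0.043]
contact_force: [-1.1, 0.5, 0.2]
finger_gap: 0.0647
```

Run:
```python
from h import *
f=grab('wrist','w4');
st();print(rel([.562,-.3325,.0175]))
```

```text
t 3.55 pos [ 0.5609 -0.3322  0.0607] F [-0.4 -0.9  0.6] gap 0.0651
[[-0.0023 -0.1147  0.9934]
 [ 0.0023  0.9934  0.1147]
 [-1.      0.0026 -0.002 ]] [-0.716  0.545  1.512  0.     1.088 -0.832]
[ 4.32155389 -0.05238543  0.11013413]
```

View pics/w4.png

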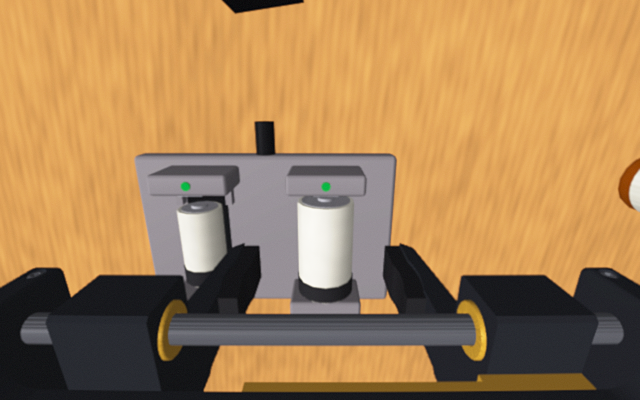

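Emit:
arm_command([
  [1.5, 0, 0.1, 0, 0, 0, 6],
  [3, 0, 0.1, 0, 0, 0, 5.5],
  [3.8, 0, 0.1, 0, 0, 0, 5.5],
  [4.3, 0, 0.1, 0, 0, 0, 5.5],
  [4.3, 0, 0.1, 0, 0, 0, 5],
  [4.3, 0, 0.1, 0, 0, 0, 3],
  [4.3, 0, 0.1, 0, 0, 0, 2],
  [4.3, 0, 0.1, 0, 0, 0, 2],
  [4.3, 0, 0.1, 0, 0, 0, 2],
], grip_force=15)

```text
t: 4.45
tool_pos: [0.5626, -0.3352, 0.0192]
tcp_rot: [0.706, -0.04, 0.706, 0.04]
contact_force: [0.3, -0.0, 1.3]
finger_gap: 0.0327
```

Run:
```python
from h import *
st()
```

```text
t 4.45 pos [ 0.5626 -0.3352  0.0192] F [ 0.3 -0.   1.3] gap 0.0327
[[ 6.000e-04 -1.127e-01  9.936e-01]
 [-7.000e-04  9.936e-01  1.127e-01]
 [-1.000e+00 -8.000e-04  5.000e-04]] [-0.718  0.608  1.514 -0.     1.019 -0.831]
```

Emit:
arm_command([
  [-3, 0, 0, 0, 0, 0, 2],
  [-7, 0, 0, 0, 0, 0, 2],
  [-10, 0, 0, 0, 0, 0, 2],
  [-10, 0, 0, 0, 0, 0, 2],
])

```text
t: 4.85
tool_pos: [0.5651, -0.3369, 0.1241]
tcp_rot: [0.708, -0.042, 0.704, 0.038]
contact_force: [0.1, -0.6, -2.2]
finger_gap: 0.033
```

Run:
```python
from h import *
f=grab('wrist','w5');
st();print(rel([.5051,-.1659,.118]))
a=cv2.imread('pics/w5.png')
A=cv2.resize(a[180:320,230:420],None,fx=4,fy=4,interpolation=cv2.INTER_CUBIC);cv2.imwrite('pics/z8.png',A)
```

```text
t 4.9 pos [ 0.5637 -0.3358  0.1211] F [-0.1  0.3 -2.2] gap 0.0328
[[ 0.0038 -0.1128  0.9936]
 [-0.0032  0.9936  0.1128]
 [-1.     -0.0037  0.0034]] [-0.718  0.47   1.483  0.     1.183 -0.831]
[ 0.23114263 17.5454264  -3.90603375]
```

View pics/z8.png

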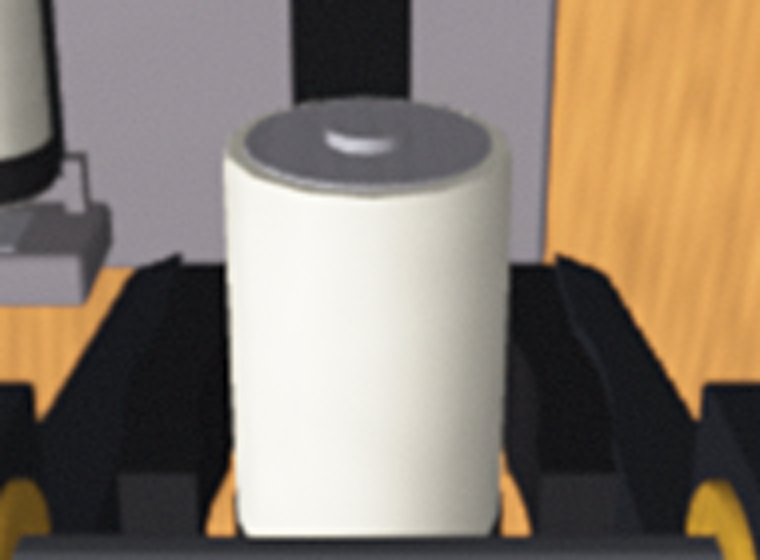

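Emit:
arm_command([
  [0, 4, -0.9, -0.04, 0, 0, 2],
  [0, 8, -1.8, -0.08, 0, 0, 2],
  [0, 12, -2.7, -0.12, 0, 0, 2],
  [0, 15.5, -3.5, -0.136, 0, 0, 2],
  [1, 17.5, -3.9, -0.136, 0, 0, 2],
  [2.5, 17.5, -3.9, -0.136, 0, 0, 2],
  [3.5, 17.5, -3.9, -0.136, 0, 0, 2],
  [3.5, 17.5, -3.9, -0.136, 0, 0, 2],
  [3.5, 17.5, -3.9, -0.136, 0, 0, 2],
])

```text
t: 5.8
tool_pos: [0.5036, -0.1655, 0.0828]
tcp_rot: [0.701, -0.087, 0.702, 0.088]
contact_force: [0.5, 0.5, -1.4]
finger_gap: 0.0325
```

Run:
```python
from h import *
f=grab('wrist','w6');
p=[];
for i in range(4):
    grab('top','t6') if i==0 else r.grab_frame('top'); p.append(r.get_state()['tool_pos'])
print(np.mean(p,0))
st();print(rel([.5053,-.1666,.08]))
a=cv2.imread('pics/w6.png')
A=cv2.resize(a[120:320,220:420],None,fx=3,fy=3,interpolation=cv2.INTER_CUBIC);A=np.clip(A.astype(float)*1.3,0,255).astype(np.uint8);cv2.imwrite('pics/z9.png',A)
```

```text
[ 0.50430162 -0.16591047  0.08400165]
t 6.05 pos [ 0.5043 -0.1658  0.0841] F [ 0.  -0.1 -1.3] gap 0.0328
[[ 8.000e-04 -2.460e-01  9.693e-01]
 [-5.000e-04  9.693e-01  2.460e-01]
 [-1.000e+00 -7.000e-04  7.000e-04]] [-0.541  0.28   1.834 -0.     1.027 -0.79 ]
[ 0.40849395 -0.09951427  0.07839774]
```

View pics/z9.png

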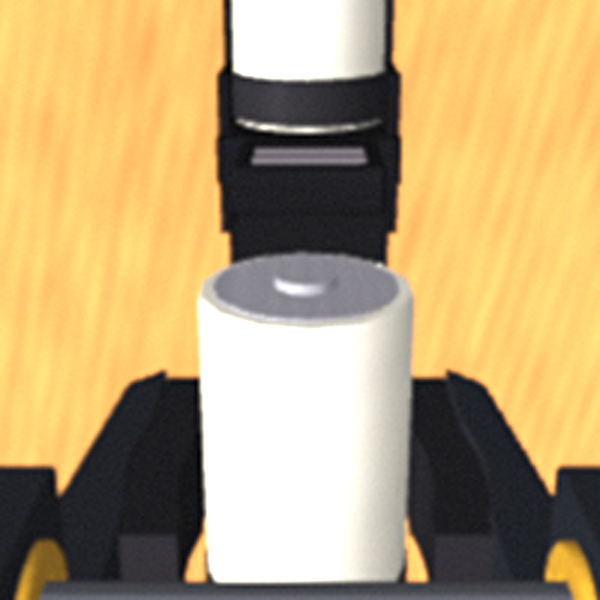

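Run:
```python
from h import *
f=load('w6')
P=lambda n,p:print(n,np.round(p,4))
def z9(u,v,z): return onz(f,220+(u+.5)/3-.5,120+(v+.5)/3-.5,z)
s=r.get_state();T=rot(s['tcp_rot']);tp=np.array([.5043,-.1659,.084])
d=np.array([-.2475,.9689]);n=np.array([.9689,.2475])
c0=np.array([.496,-.130])
def rp(name,p): q=p[:2]-c0; print(name,'tray x',round(q@d,4),'side',round(q@n,4))
rp('strip top',z9(309,147,.056));rp('strip mid',z9(309,156,.056));rp('strip bot',z9(309,166,.056))
rp('sidewall end of partition',z9(309,230,.024))
rp('cell flat rim in +x bay',z9(309,130,.0365))
rp('knob face center',z9(306,289,.097)); rp('knob tip',z9(305,280,.097));rp('rim top',z9(306,322,.1138))
rp('tcp',tp)
```

```text
strip top tray x 0.0078 side -0.0004
strip mid tray x 0.0061 side -0.0004
strip bot tray x 0.0041 side -0.0004
sidewall end of partition tray x -0.0185 side -0.0003
cell flat rim in +x bay tray x 0.0073 side -0.0003
knob face center tray x -0.0053 side -0.0009
knob tip tray x -0.0039 side -0.0011
rim top tray x -0.0037 side -0.0009
tcp tray x -0.0368 side -0.0008
```

Run:
```python
from h import *
f=grab('scene','s6')
a=cv2.imread('pics/s6.png')
A=cv2.resize(a[150:270,210:330],None,fx=5,fy=5,interpolation=cv2.INTER_CUBIC);A=np.clip(A.astype(float)*1.5,0,255).astype(np.uint8);cv2.imwrite('pics/z10.png',A)
d=np.array([-.2475,.9689]);n=np.array([.9689,.2475])
for z in (.03,.056):
  for x in(-.005,.005):
    for y in(-.015,.015):
      p=np.append(np.array([.496,-.130])+d*x+n*y,z);u,v=proj(f,p);print(z,x,y,round((u-210)*5),round((v-150)*5))
```

```text
0.03 -0.005 -0.015 286 349
0.03 -0.005 0.015 317 385
0.03 0.005 -0.015 306 341
0.03 0.005 0.015 337 377
0.056 -0.005 -0.015 281 302
0.056 -0.005 0.015 312 338
0.056 0.005 -0.015 302 295
0.056 0.005 0.015 333 330
```

View pics/z10.png

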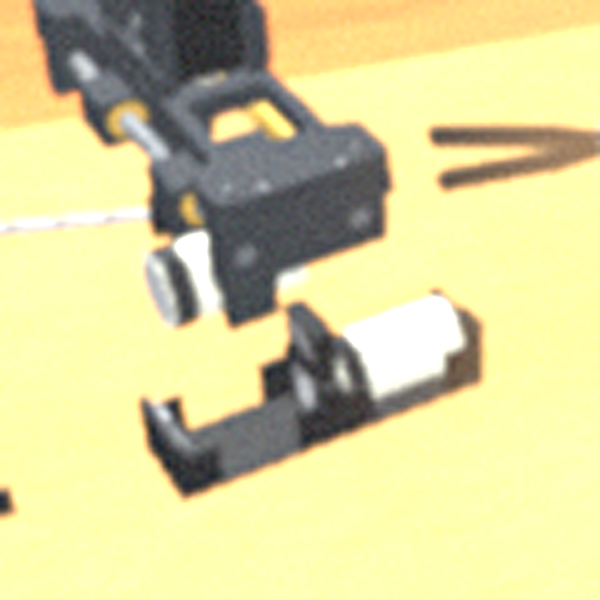

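Emit:
arm_command([
  [0, -0.15, 0.06, 0, 0, 0, 2],
  [1.5, -0.15, 0.06, 0, 0, 0, 2],
  [3, -0.15, 0.06, 0, 0, 0, 2],
  [4, -0.15, 0.06, 0, 0, 0, 2],
  [4.4, -0.15, 0.06, 0, 0, 0, 2],
  [4.4, -0.15, 0.06, 0, 0, 0, 2],
])

```text
t: 6.7
tool_pos: [0.5048, -0.1668, 0.0394]
tcp_rot: [0.702, -0.088, 0.702, 0.088]
contact_force: [0.6, -1.2, -2.2]
finger_gap: 0.0332
```

Run:
```python
from h import *
f=grab('wrist','w7');f=grab('scene','s7')
st()
a=cv2.imread('pics/w7.png');b=cv2.imread('pics/s7.png')
A=cv2.resize(a[120:320,220:420],None,fx=2,fy=2,interpolation=cv2.INTER_CUBIC);A=np.clip(A.astype(float)*1.6,0,255).astype(np.uint8)
B=cv2.resize(b[190:270,220:300],None,fx=5,fy=5,interpolation=cv2.INTER_CUBIC);B=np.clip(B.astype(float)*1.6,0,255).astype(np.uint8)
cv2.imwrite('pics/z11.png',np.hstack([A,B]))
```

```text
t 6.8 pos [ 0.505  -0.1668  0.0399] F [ 0.4 -0.5 -2.4] gap 0.0329
[[ 1.000e-04 -2.465e-01  9.692e-01]
 [-2.000e-04  9.692e-01  2.465e-01]
 [-1.000e+00 -2.000e-04  1.000e-04]] [-0.542  0.358  1.844 -0.     0.94  -0.791]
```

View pics/z11.png

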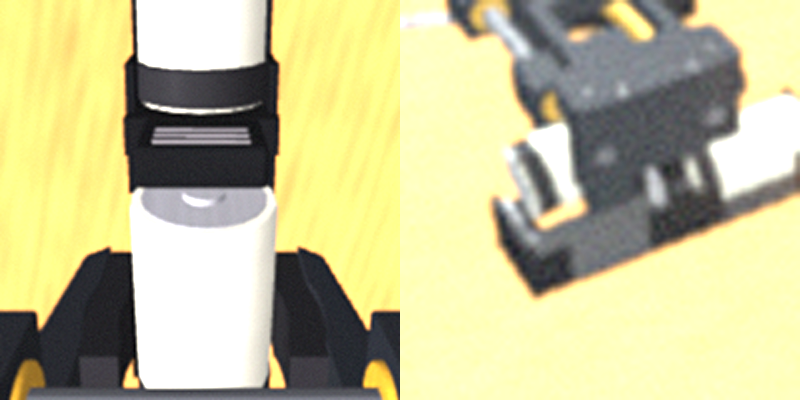

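Emit:
arm_command([
  [0.6, 0, 0, 0, 0, 0, 2],
  [1.2, 0, 0, 0, 0, 0, 2],
  [1.6, 0, 0, 0, 0, 0, 2],
])

```text
t: 7.1
tool_pos: [0.505, -0.1668, 0.0233]
tcp_rot: [0.702, -0.088, 0.702, 0.088]
contact_force: [0.9, -2.0, 0.5]
finger_gap: 0.0329
```

Emit:
arm_command([
  [0.4, 0, 0, 0, 0, 0, 2],
  [0.8, 0, 0, 0, 0, 0, 2],
  [1.2, 0, 0, 0, 0, 0, 2],
])

```text
t: 7.4
tool_pos: [0.505, -0.1667, 0.0114]
tcp_rot: [0.702, -0.088, 0.702, 0.088]
contact_force: [1.4, -2.1, 0.2]
finger_gap: 0.0329
```

Run:
```python
from h import *
f=grab('wrist','w8');f=grab('scene','s8')
st()
a=cv2.imread('pics/w8.png');b=cv2.imread('pics/s8.png')
A=cv2.resize(a[120:320,220:420],None,fx=2,fy=2,interpolation=cv2.INTER_CUBIC);A=np.clip(A.astype(float)*1.6,0,255).astype(np.uint8)
B=cv2.resize(b[190:270,220:300],None,fx=5,fy=5,interpolation=cv2.INTER_CUBIC);B=np.clip(B.astype(float)*1.6,0,255).astype(np.uint8)
cv2.imwrite('pics/z12.png',np.hstack([A,B]))
```

```text
t 7.5 pos [ 0.5048 -0.1666  0.0111] F [ 0.4 -0.7 -2.3] gap 0.033
[[-3.000e-04 -2.463e-01  9.692e-01]
 [ 2.000e-04  9.692e-01  2.463e-01]
 [-1.000e+00  3.000e-04 -2.000e-04]] [-0.542  0.411  1.847  0.     0.884 -0.791]
```

View pics/z12.png

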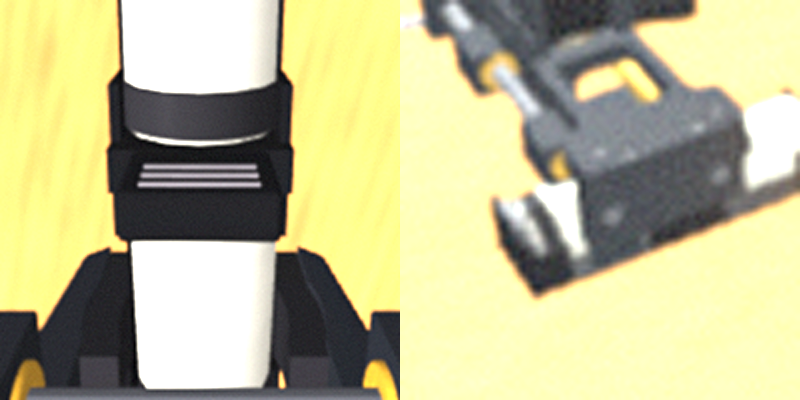

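Emit:
arm_command([
  [0.2, 0, 0, 0, 0, 0, 2],
  [0.4, 0, 0, 0, 0, 0, 2],
  [0.4, 0, 0, 0, 0, 0, 2],
])

```text
t: 7.8
tool_pos: [0.505, -0.1665, 0.0091]
tcp_rot: [0.702, -0.088, 0.702, 0.088]
contact_force: [-5.4, 2.5, 15.0]
finger_gap: 0.0331
```

Run:
```python
from h import *
st()
```

```text
t 7.8 pos [ 0.505  -0.1665  0.0091] F [-5.4  2.5 15. ] gap 0.0331
[[-3.000e-04 -2.468e-01  9.691e-01]
 [ 1.000e-04  9.691e-01  2.468e-01]
 [-1.000e+00  1.000e-04 -3.000e-04]] [-0.542  0.415  1.847 -0.     0.88  -0.791]
```

Emit:
arm_command([
  [0, 0, 0, 0, 0, 0, 4.2],
  [0, 0, 0, 0, 0, 0, 5.5],
  [-2, 0, 0, 0, 0, 0, 6],
  [-6, 0, 0, 0, 0, 0, 6],
  [-10, 0, 0, 0, 0, 0, 6],
  [-13, 0, 0, 0, 0, 0, 6],
  [-13, 0, 0, 0, 0, 0, 6],
])

```text
t: 8.5
tool_pos: [0.5076, -0.168, 0.1422]
tcp_rot: [0.704, -0.09, 0.699, 0.086]
contact_force: [0.9, 0.1, -0.7]
finger_gap: 0.06
```

Run:
```python
from h import *
f=grab('wrist','w9');f=grab('scene','s9')
st()
a=cv2.imread('pics/w9.png');b=cv2.imread('pics/s9.png')
A=cv2.resize(a[120:320,230:410],None,fx=2.4,fy=2.4,interpolation=cv2.INTER_CUBIC);A=np.clip(A.astype(float)*1.4,0,255).astype(np.uint8)
B=cv2.resize(b[190:270,230:310],(480,480),interpolation=cv2.INTER_CUBIC);B=np.clip(B.astype(float)*1.3,0,255).astype(np.uint8)
cv2.imwrite('pics/z13.png',np.hstack([A,B])[:,:912][:, :800] if 0 else cv2.resize(np.hstack([A,B]),None,fx=.87,fy=.87))
```

```text
t 8.6 pos [ 0.505  -0.1666  0.1378] F [-0.9  0.4 -1.2] gap 0.0598
[[ 9.000e-04 -2.464e-01  9.692e-01]
 [-5.000e-04  9.692e-01  2.464e-01]
 [-1.000e+00 -7.000e-04  8.000e-04]] [-0.542  0.2    1.804  0.     1.137 -0.791]
```

View pics/z13.png

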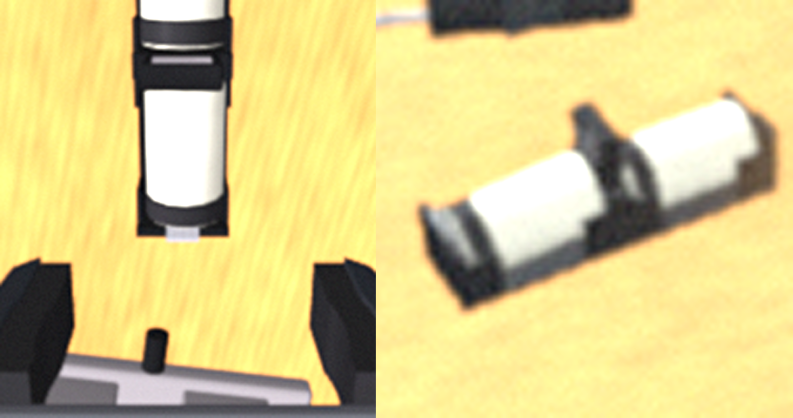

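Run:
```python
from h import *
f=load('s9')
b=f['pixels'];A=cv2.cvtColor(cv2.resize(b[190:270,225:315],None,fx=8.5,fy=7.4 if 0 else 7.4,interpolation=cv2.INTER_CUBIC),cv2.COLOR_RGB2BGR)
cv2.imwrite('pics/z14.png',A)
w=load('w9')['pixels'];A=cv2.cvtColor(cv2.resize(w[100:240,270:360],None,fx=4.2,fy=4.2,interpolation=cv2.INTER_CUBIC),cv2.COLOR_RGB2BGR)
cv2.imwrite('pics/z15.png',np.clip(A*1.5,0,255).astype(np.uint8))
```

```text
(no output)
```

View pics/z14.png

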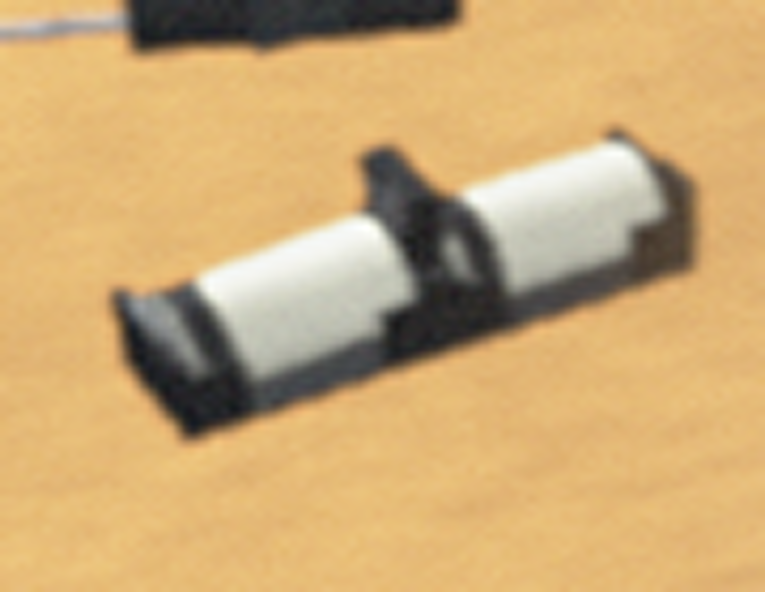

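View pics/z15.png

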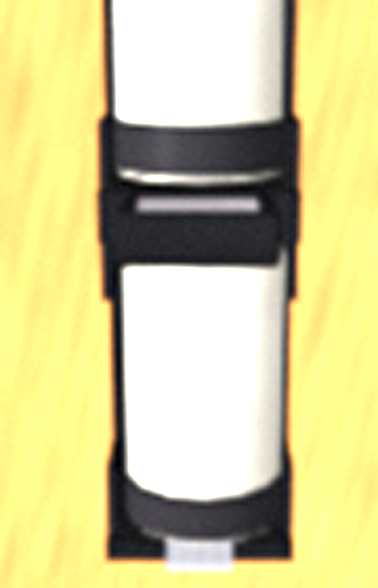

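Run:
```python
from h import *
f=load('s9')
d=np.array([-.2475,.9689,0]);n=np.array([.9689,.2475,0]);zz=np.array([0,0,1.]);c=np.array([.496,-.130,0])
def edge(x,dz):
    q=[proj(f,c+d*x+n*.01675*np.cos(t)+zz*(.020+dz+.01675*np.sin(t))) for t in np.linspace(0,2*np.pi,90)]
    q=np.array(q);nrm=np.array([.36,1]);s=q@nrm;o=[]
    for i in(s.argmin(),s.argmax()): o.append((int((q[i,0]-225+.5)*8.5),int((q[i,1]-190+.5)*7.4)))
    return o
for x in(-.055,-.036,-.01,.012,.036,.055):print(x,edge(x,0),edge(x,.004))
```

```text
-0.055 [(190, 282), (237, 390)] [(188, 271), (235, 379)]
-0.036 [(259, 259), (306, 366)] [(258, 249), (304, 356)]
-0.01 [(351, 229), (397, 335)] [(350, 219), (396, 325)]
0.012 [(427, 205), (473, 309)] [(426, 194), (472, 299)]
0.036 [(508, 178), (553, 281)] [(508, 168), (552, 271)]
0.055 [(571, 158), (615, 260)] [(571, 147), (615, 250)]
```

Run:
```python
from h import *
f=load('s9')
g=cv2.cvtColor(f['pixels'],cv2.COLOR_RGB2GRAY).astype(float)
b=f['pixels'][:,:,2].astype(float)  # blue: white vs wood
for lab,us in(('L',range(248,270)),('R',range(280,299))):
    o=[]
    for u in us:
        col=b[205:250,u]
        # first crossing up through 150 from above
        k=np.argmax(col>155)
        if k>0: o.append((u,205+k-1+(155-col[k-1])/(col[k]-col[k-1])))
    o=np.array(o);p=np.polyfit(o[:,0],o[:,1],1);print(lab,np.round(p,3),np.round(o[:,1]-np.polyval(p,o[:,0]),2))
    for u in(us[0],us[-1]):print(u,np.polyval(p,u))
d=np.array([-.2475,.9689,0]);n=np.array([.9689,.2475,0]);zz=np.array([0,0,1.]);c=np.array([.496,-.130,0])
def edge(x,dz):
    q=np.array([proj(f,c+d*x+n*.01675*np.cos(t)+zz*(.020+dz+.01675*np.sin(t))) for t in np.linspace(0,2*np.pi,180)])
    s=q@np.array([.38,1]);return q[s.argmin()]
for dz in(0,.004):print(dz,[np.round(edge(x,dz),2) for x in(-.055,-.01,.012,.055)])
```

```text
L [ -0.386 321.654] [ 0.58  0.22  0.19  0.06  0.03  0.13  0.03  0.04 -0.08 -0.14 -0.25 -0.3
 -0.36 -0.42 -0.34 -0.39 -0.47 -0.57 -0.44 -0.01  0.67  1.81]
248 225.83005099058113
269 217.7158954614094
R [ -0.335 308.068] [ 0.17  0.22  0.15  0.14 -0.11 -0.1   0.04 -0.03 -0.15 -0.11 -0.13 -0.18
 -0.24 -0.15 -0.17 -0.34 -0.11  0.26  0.84]
280 214.1315031354249
298 208.09272578996683
0 [array([246.91, 227.65]), array([265.85, 220.57]), array([274.79, 217.23]), array([291.71, 210.9 ])]
0.004 [array([246.69, 226.21]), array([265.69, 219.14]), array([274.66, 215.81]), array([291.63, 209.49])]
```

Emit:
arm_command([
  [2, 0.8, 0, 0, 0, 0, 0],
  [5, 1.6, 0, 0, 0, 0, 0],
  [7, 1.6, 0, 0, 0, 0, 0],
  [8.5, 1.6, 0, 0, 0, 0, 0],
  [9.2, 1.6, 0, 0, 0, 0, 0],
  [9.2, 1.6, 0, 0, 0, 0, 0],
])

```text
t: 9.2
tool_pos: [0.4992, -0.1502, 0.0433]
tcp_rot: [0.7, -0.087, 0.703, 0.089]
contact_force: [-0.3, 0.1, 0.3]
finger_gap: 0.014
```

Emit:
arm_command([
  [0.2, 0, 0, 0, 0, 0, 0],
  [0.4, 0, 0, 0, 0, 0, 0],
])

```text
t: 9.4
tool_pos: [0.5014, -0.1514, 0.0421]
tcp_rot: [0.702, -0.088, 0.701, 0.088]
contact_force: [-0.0, 0.2, 0.5]
finger_gap: 0.0007
```

Emit:
arm_command([
  [0.1, 0, 0, 0, 0, 0, 0],
  [0.2, 0, 0, 0, 0, 0, 0],
])

```text
t: 9.6
tool_pos: [0.5013, -0.1513, 0.0401]
tcp_rot: [0.702, -0.088, 0.701, 0.088]
contact_force: [-0.3, 0.4, 0.8]
finger_gap: 0.0004
```

Emit:
arm_command([
  [0.05, 0, 0, 0, 0, 0, 0],
  [0.1, 0, 0, 0, 0, 0, 0],
])

```text
t: 9.8
tool_pos: [0.5011, -0.1511, 0.0388]
tcp_rot: [0.702, -0.088, 0.702, 0.088]
contact_force: [0.2, -0.3, 1.9]
finger_gap: 0.0006
```

Emit:
arm_command([
  [0.05, 0, 0, 0, 0, 0, 0],
  [0.1, 0, 0, 0, 0, 0, 0],
])

```text
t: 10.0
tool_pos: [0.501, -0.1511, 0.0376]
tcp_rot: [0.702, -0.088, 0.702, 0.088]
contact_force: [-0.3, 0.1, -0.1]
finger_gap: 0.0004
```

Emit:
arm_command([
  [0.05, 0, 0, 0, 0, 0, 0],
  [0.1, 0, 0, 0, 0, 0, 0],
])

```text
t: 10.2
tool_pos: [0.501, -0.151, 0.0368]
tcp_rot: [0.702, -0.088, 0.702, 0.088]
contact_force: [-2.0, 2.3, 5.8]
finger_gap: 0.0006
```

Emit:
arm_command([
  [0.05, 0, 0, 0, 0, 0, 0],
  [0.05, 0, 0, 0, 0, 0, 0],
])

```text
t: 10.4
tool_pos: [0.5011, -0.151, 0.0368]
tcp_rot: [0.702, -0.088, 0.702, 0.088]
contact_force: [-2.7, 2.7, 8.4]
finger_gap: 0.0007
```

Emit:
arm_command([
  [-1, -0.5, 0, 0, 0, 0, 0],
  [-1, -2.5, 0, 0, 0, 0, 0],
  [-0.5, -2.7, 0, 0, 0, 0, 0],
  [-0.2, -2.7, 0, 0, 0, 0, 0],
  [-0.1, -2.7, 0, 0, 0, 0, 0],
  [0, -2.7, 0, 0, 0, 0, 0],
])

```text
t: 11.0
tool_pos: [0.5076, -0.178, 0.0366]
tcp_rot: [0.701, -0.088, 0.702, 0.087]
contact_force: [-5.3, -0.4, 15.4]
finger_gap: 0.0002
```

Both ends of the cell top read 36.7 mm under pressure. I'll retreat and check by picture.

Emit:
arm_command([
  [-3, 0, 0, 0, 0, 0, 0],
  [-7, 0, 0, 0, 0, 0, 2],
  [-11, 0, 0, 0, 0, 0, 4],
  [-13, 0, 0, 0, 0, 0, 5],
  [-13, 0, 0, 0, 0, 0, 6],
  [-13, 0, 0, 0, 0, 0, 6],
])

```text
t: 11.6
tool_pos: [0.5071, -0.1768, 0.1652]
tcp_rot: [0.701, -0.088, 0.702, 0.088]
contact_force: [-0.3, -0.8, -1.0]
finger_gap: 0.0385
```

Run:
```python
from h import *
grab('wrist','w10');f=grab('scene','s10');st()
b=f['pixels'][:,:,2].astype(float)
for lab,us in(('L',range(250,265)),('R',range(281,296))):
    o=[]
    for u in us:
        col=b[205:250,u];k=np.argmax(col>155)
        if k>0: o.append((u,205+k-1+(155-col[k-1])/(col[k]-col[k-1])))
    o=np.array(o);p=np.polyfit(o[:,0],o[:,1],1);print(lab,np.round(p,3),np.round(o[:,1]-np.polyval(p,o[:,0]),2),np.polyval(p,[249,265,291]))
w=load('w10')['pixels'];A=cv2.cvtColor(cv2.resize(w[60:260,260:380],None,fx=3,fy=3,interpolation=cv2.INTER_CUBIC),cv2.COLOR_RGB2BGR)
B=cv2.cvtColor(cv2.resize(f['pixels'][195:265,235:310],None,fx=5.6,fy=5.6,interpolation=cv2.INTER_CUBIC),cv2.COLOR_RGB2BGR)
C=np.zeros((600,360+420,3),np.uint8);C[:,:360]=np.clip(A*1.5,0,255);C[:B.shape[0],360:360+B.shape[1]]=B;cv2.imwrite('pics/z16.png',C)
```

```text
t 11.7 pos [ 0.5064 -0.1764  0.164 ] F [ 0.2 -0.1  0.2] gap 0.0463
[[-0.0031 -0.2465  0.9691]
 [ 0.002   0.9691  0.2465]
 [-1.      0.0027 -0.0026]] [-0.557  0.178  1.771  0.     1.197 -0.806]
L [ -0.364 316.745] [ 0.01 -0.04  0.08  0.07  0.03 -0.11 -0.07  0.06  0.01 -0.14  0.02 -0.02
  0.02  0.02  0.05] [226.02955021 220.20043188 210.7281146 ]
R [ -0.366 316.698] [ 0.07  0.07  0.02 -0.11 -0.1   0.05 -0.03 -0.09  0.04 -0.   -0.01  0.01
  0.04  0.08 -0.04] [225.64429833 219.79343657 210.2857862 ]
```

View pics/z16.png

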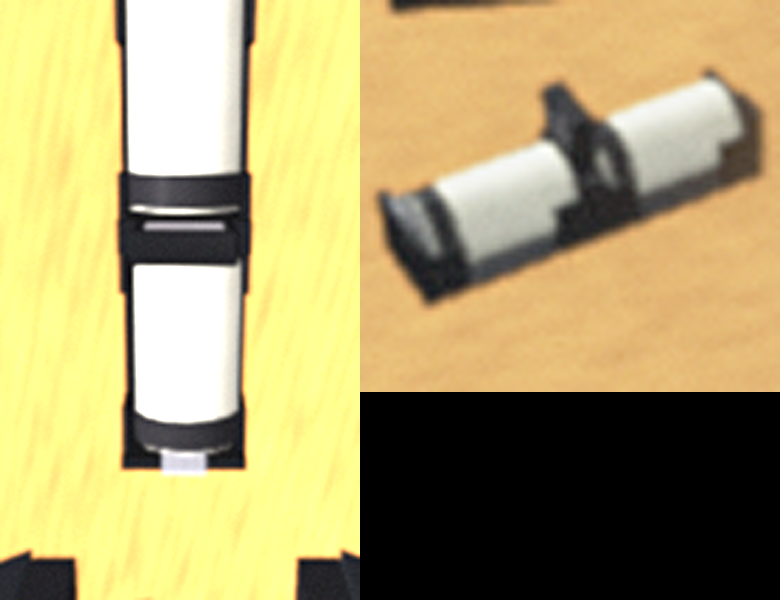

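Run:
```python
from h import *
f=load('w10')
def z(u,v,h): return onz(f,260+(u+.5)/3-.5,60+(v+.5)/3-.5,h)
d=np.array([-.2475,.9689]);n=np.array([.9689,.2475]);c0=np.array([.496,-.130])
for nm,u,v,h in(('endL',122,467,.03),('endR',245,467,.03),('L-19',121,291,.024),('R-19',247,291,.024),('L+19',121,173,.024),('R+19',249,173,.024),('lugfrontbase',183,263,.0365),('strip',184,227,.056)):
    q=z(u,v,h)[:2]-c0;print(nm,np.round([q@d,q@n],4))
t=grab('top','t10')
A=cv2.cvtColor(cv2.resize(t['pixels'][195:250,310:395],None,fx=9,fy=9,interpolation=cv2.INTER_CUBIC),cv2.COLOR_RGB2BGR);cv2.imwrite('pics/z17.png',np.clip(A*1.5,0,255).astype(np.uint8))
print(rel([.496,-.130,.16]))
```

```text
endL [-0.0731 -0.021 ]
endR [-0.0732  0.0186]
L-19 [-0.0171 -0.0205]
R-19 [-0.0172  0.0186]
L+19 [ 0.0183 -0.0197]
R+19 [0.0182 0.0185]
lugfrontbase [-0.0067 -0.0012]
strip [ 0.0058 -0.0008]
[0.40610432 4.76012343 0.14015332]
```

View pics/z17.png

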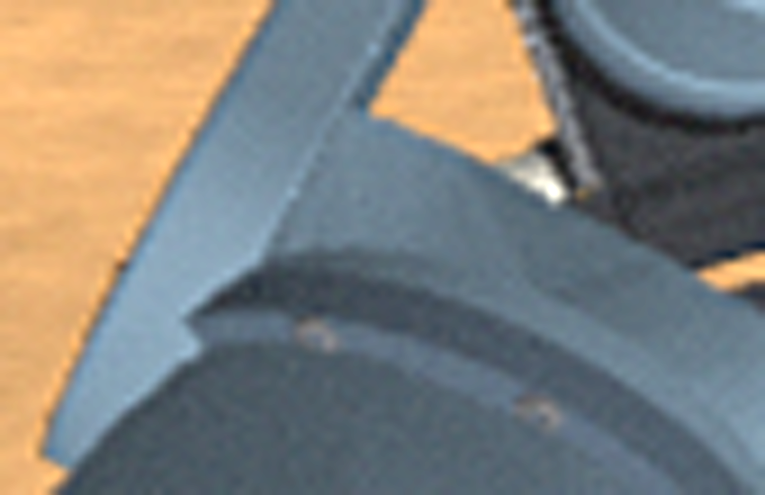

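Emit:
arm_command([
  [0.4, 2, 0, -0.15, 0, 0, 4],
  [0.4, 4.8, 0, -0.3, 0, 0, 4],
  [0.4, 4.8, 0, -0.45, 0, 0, 4],
  [0.4, 4.8, 0, -0.6, 0, 0, 4],
  [0.4, 4.8, 0, -0.74, 0, 0, 4],
  [0.4, 4.8, 0, -0.89, 0, 0, 4],
  [0.4, 4.8, 0, -1.03, 0, 0, 4],
  [0.4, 4.8, 0, -1.18, 0, 0, 4],
  [0.4, 4.8, 0, -1.32, 0, 0, 4],
  [0.4, 4.8, 0, -1.47, 0, 0, 4],
  [0.4, 4.8, 0, -1.571, 0, 0, 4],
  [0.4, 4.8, 0, -1.571, 0, 0, 4],
])

```text
t: 12.95
tool_pos: [0.4949, -0.1303, 0.1605]
tcp_rot: [0.434, -0.557, 0.434, 0.559]
contact_force: [-0.0, -0.7, -0.3]
finger_gap: 0.0399
```

Emit:
arm_command([
  [2, 0, 0, 0, 0, 0, 4],
  [4, 0, 0, 0, 0, 0, 4],
  [5, 0, 0, 0, 0, 0, 4],
  [5, 0, 0, 0, 0, 0, 4],
])

```text
t: 13.35
tool_pos: [0.4943, -0.13, 0.11]
tcp_rot: [0.434, -0.556, 0.435, 0.559]
contact_force: [-0.2, 0.3, 0.5]
finger_gap: 0.0397
```

Run:
```python
from h import *
f=grab('wrist','w11');st();print(rel([.4949,-.1296,.0385]))
```

```text
t 13.4 pos [ 0.4951 -0.1304  0.1113] F [-0.4  1.1  0.6] gap 0.04
[[-0.002  -0.9694 -0.2454]
 [ 0.0011 -0.2454  0.9694]
 [-1.      0.0017  0.0016]] [-0.49   0.2    1.867  0.     1.077 -2.308]
[ 7.27527425 -0.01133985  0.07477976]
```

View pics/w11.png

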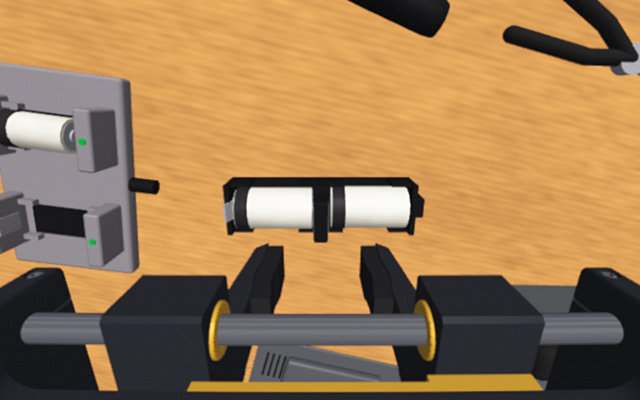

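Emit:
arm_command([
  [3, 0, 0, 0, 0, 0, 4],
  [5, 0, 0, 0, 0, 0, 4],
  [6, 0, 0, 0, 0, 0, 4],
  [6.8, 0, 0, 0, 0, 0, 4],
  [7.2, 0, 0, 0, 0, 0, 3],
  [7.2, 0, 0, 0, 0, 0, 3],
], grip_force=40)

```text
t: 14.0
tool_pos: [0.496, -0.1309, 0.0404]
tcp_rot: [-0.434, 0.558, -0.434, -0.558]
contact_force: [0.0, -0.4, 0.5]
finger_gap: 0.0302
```

Emit:
arm_command([
  [0, 0, 0, 0, 0, 0, 2],
  [0, 0, 0, 0, 0, 0, 1],
  [0, 0, 0, 0, 0, 0, 0.4],
  [0, 0, 0, 0, 0, 0, 0.4],
  [0, 0, 0, 0, 0, 0, 0.4],
  [0, 0, 0, 0, 0, 0, 0.4],
])

```text
t: 14.6
tool_pos: [0.4961, -0.1308, 0.0407]
tcp_rot: [-0.434, 0.558, -0.434, -0.558]
contact_force: [-1.2, 1.9, 5.9]
finger_gap: 0.0093
```

Run:
```python
from h import *
st()
```

```text
t 14.6 pos [ 0.4961 -0.1308  0.0407] F [-1.2  1.9  5.9] gap 0.0093
[[ 7.000e-04 -9.691e-01 -2.466e-01]
 [-1.000e-04 -2.466e-01  9.691e-01]
 [-1.000e+00 -7.000e-04 -3.000e-04]] [-0.49   0.322  1.892  0.     0.927 -2.31 ]
```

Emit:
arm_command([
  [-0.5, 0, 0, 0, 0, 0, 0.4],
  [-1.5, 0, 0, 0, 0, 0, 0.4],
  [-3, 0, 0, 0, 0, 0, 0.4],
  [-5, 0, 0, 0, 0, 0, 0.4],
  [-8, 0, 0, 0, 0, 0, 0.4],
  [-11, 0, 0, 0, 0, 0, 0.4],
  [-13, 0, 0, 0, 0, 0, 0.4],
  [-13, 0, 0, 0, 0, 0, 0.4],
])

```text
t: 15.4
tool_pos: [0.4975, -0.1317, 0.1735]
tcp_rot: [-0.434, 0.56, -0.434, -0.556]
contact_force: [0.5, 0.0, -4.4]
finger_gap: 0.0094
```

Run:
```python
from h import *
f=grab('wrist','w12');f=grab('scene','s12');st();print(rel([.562,.2235,.17]))
```

```text
t 15.5 pos [ 0.4954 -0.1306  0.1698] F [-1.5  0.7 -4.9] gap 0.0097
[[-1.000e-04 -9.691e-01 -2.466e-01]
 [-0.000e+00 -2.466e-01  9.691e-01]
 [-1.000e+00  1.000e-04  0.000e+00]] [-0.49   0.116  1.828 -0.     1.197 -2.31 ]
[-2.46278519e-02 -1.51879311e+01  3.26739253e+01]
```

View pics/w12.png

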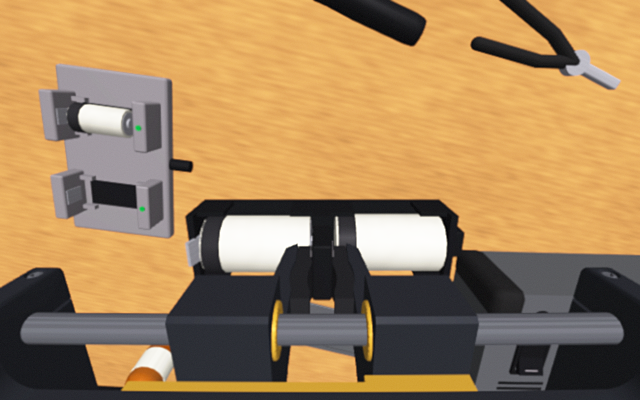

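View pics/s12.png

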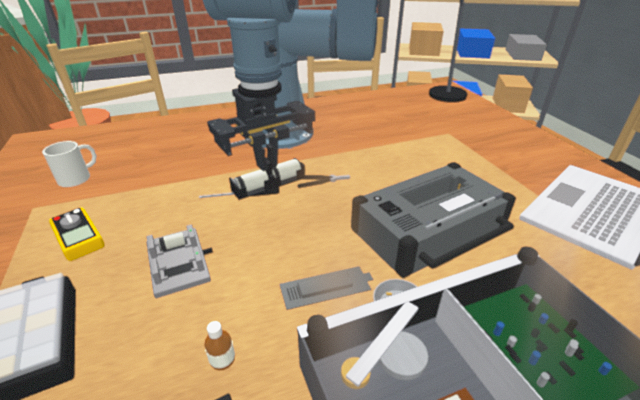

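Emit:
arm_command([
  [0, -0.9, 2, 0.005, 0, 0, 0.4],
  [0, -2.3, 5, 0.01, 0, 0, 0.4],
  [0, -4.2, 9, 0.015, 0, 0, 0.4],
  [0, -6.1, 13, 0.02, 0, 0, 0.4],
  [0, -7.9, 17, 0.027, 0, 0, 0.4],
  [0, -9.8, 21, 0.027, 0, 0, 0.4],
  [0, -11.7, 25, 0.027, 0, 0, 0.4],
  [0, -13.3, 28.5, 0.027, 0, 0, 0.4],
  [0, -14.5, 31, 0.027, 0, 0, 0.4],
  [0, -15.2, 32.7, 0.027, 0, 0, 0.4],
  [0, -15.2, 32.7, 0.027, 0, 0, 0.4],
  [0, -15.2, 32.7, 0.027, 0, 0, 0.4],
])

```text
t: 16.7
tool_pos: [0.5615, 0.2231, 0.1686]
tcp_rot: [0.44, -0.552, 0.442, 0.553]
contact_force: [0.5, 0.1, -3.2]
finger_gap: 0.0093
```

Run:
```python
from h import *
f=grab('wrist','w13');g=grab('scene','s13');t=grab('top','t13');st();print(rel([.5626,.2236,.13]))
C=np.hstack([cv2.resize(g['pixels'][140:280,340:520],None,fx=2.2,fy=2.2,interpolation=cv2.INTER_CUBIC),cv2.resize(t['pixels'][130:270,150:320],None,fx=2.2,fy=2.2,interpolation=cv2.INTER_CUBIC)])
cv2.imwrite('pics/z18.png',cv2.cvtColor(C,cv2.COLOR_RGB2BGR))
```

```text
t 16.85 pos [0.5622 0.2223 0.1697] F [ 1.4  0.5 -3.7] gap 0.0096
[[-9.000e-04 -9.757e-01 -2.189e-01]
 [-6.000e-04 -2.189e-01  9.757e-01]
 [-1.000e+00  1.000e-03 -4.000e-04]] [ 0.181  0.313  1.591 -0.     1.238 -1.611]
[ 3.96543599 -0.07056323  0.12091847]
```

View pics/w13.png

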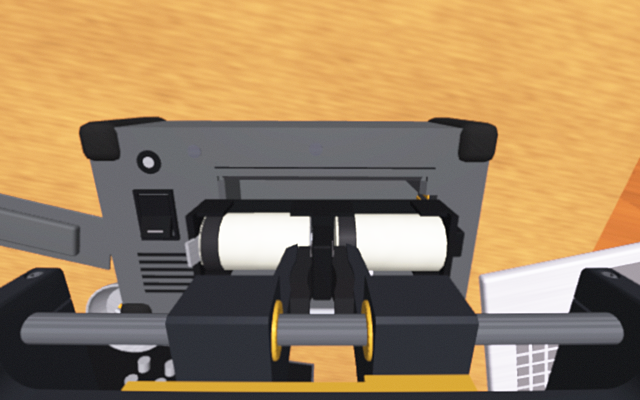

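View pics/z18.png

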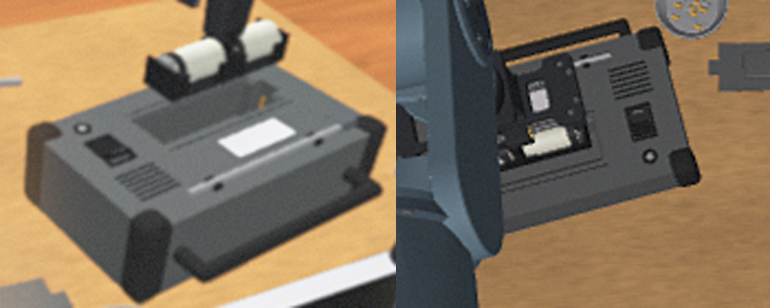

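Emit:
arm_command([
  [1, -0.05, 0.1, 0, 0, 0, 0.4],
  [2, -0.05, 0.1, 0, 0, 0, 0.4],
  [3, -0.05, 0.1, 0, 0, 0, 0.4],
  [3.6, -0.05, 0.1, 0, 0, 0, 0.4],
  [3.6, -0.05, 0.1, 0, 0, 0, 0.4],
  [3.6, -0.05, 0.1, 0, 0, 0, 0.4],
])

```text
t: 17.45
tool_pos: [0.5626, 0.2247, 0.1339]
tcp_rot: [0.441, -0.552, 0.442, 0.552]
contact_force: [0.7, 0.2, -4.3]
finger_gap: 0.0098
```

Run:
```python
from h import *
f=grab('wrist','w14');g=grab('scene','s14');t=r.grab_frame('top');st();print(rel([.5626,.2236,.1295]))
a=cv2.resize(f['pixels'][150:280,170:480],None,fx=2.5,fy=2.5,interpolation=cv2.INTER_CUBIC);b=cv2.resize(g['pixels'][165:260,360:515],None,fx=2.5*2,fy=2.5*2,interpolation=cv2.INTER_CUBIC)
cv2.imwrite('pics/z19.png',cv2.cvtColor(a,cv2.COLOR_RGB2BGR));cv2.imwrite('pics/z20.png',cv2.cvtColor(b,cv2.COLOR_RGB2BGR))
```

```text
t 17.6 pos [0.5631 0.2249 0.1347] F [ 0.3  0.4 -5.6] gap 0.0094
[[ 1.100e-03 -9.754e-01 -2.205e-01]
 [ 2.000e-04 -2.205e-01  9.754e-01]
 [-1.000e+00 -1.100e-03 -0.000e+00]] [ 0.184  0.357  1.611  0.     1.173 -1.609]
[ 0.51851578  0.07629123 -0.11183347]
```

View pics/z19.png

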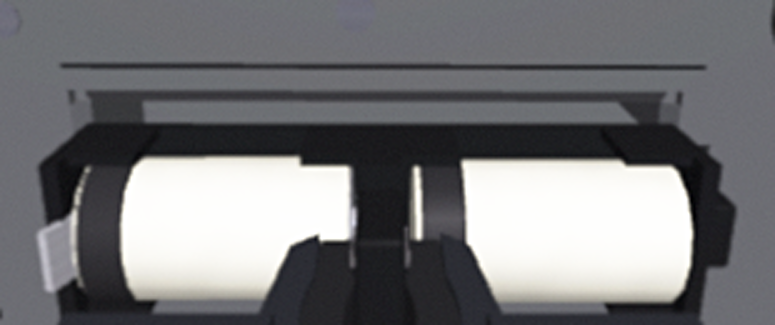

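View pics/z20.png

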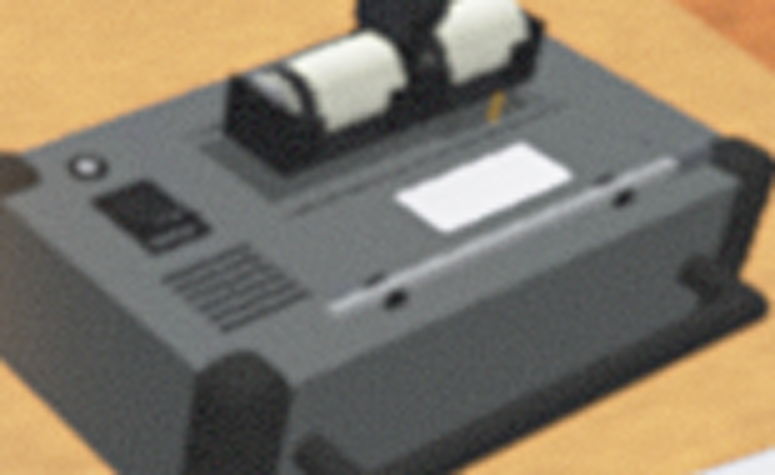

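Emit:
arm_command([
  [0.3, 0.07, -0.12, 0, 0, 0, 0.4],
  [0.8, 0.07, -0.12, 0, 0, 0, 0.4],
  [1.3, 0.07, -0.12, 0, 0, 0, 0.4],
  [1.8, 0.07, -0.12, 0, 0, 0, 0.4],
  [1.8, 0.07, -0.12, 0, 0, 0, 0.4],
])

```text
t: 18.1
tool_pos: [0.5615, 0.2232, 0.1148]
tcp_rot: [0.441, -0.552, 0.442, 0.553]
contact_force: [-0.1, 0.8, -5.8]
finger_gap: 0.0098
```

Emit:
arm_command([
  [0.5, 0, 0, 0, 0, 0, 0.4],
  [1, 0, 0, 0, 0, 0, 0.4],
  [1.5, 0, 0, 0, 0, 0, 0.4],
])

```text
t: 18.4
tool_pos: [0.5623, 0.2234, 0.1007]
tcp_rot: [0.441, -0.552, 0.441, 0.552]
contact_force: [-0.9, -0.3, -4.7]
finger_gap: 0.0097
```

Emit:
arm_command([
  [0.5, 0, 0, 0, 0, 0, 0.4],
  [1, 0, 0, 0, 0, 0, 0.4],
  [1.5, 0, 0, 0, 0, 0, 0.4],
  [1.9, 0, 0, 0, 0, 0, 0.4],
])

```text
t: 18.8
tool_pos: [0.5621, 0.2234, 0.0815]
tcp_rot: [0.441, -0.552, 0.442, 0.552]
contact_force: [0.7, 0.8, -4.3]
finger_gap: 0.0096
```

Emit:
arm_command([
  [0.15, 0, 0, 0, 0, 0, 0.4],
  [0.3, 0, 0, 0, 0, 0, 0.4],
  [0.3, 0, 0, 0, 0, 0, 0.4],
])

```text
t: 19.1
tool_pos: [0.5622, 0.2234, 0.079]
tcp_rot: [0.441, -0.552, 0.442, 0.552]
contact_force: [-0.5, 0.2, -4.0]
finger_gap: 0.0095
```

Emit:
arm_command([
  [0.1, 0, 0, 0, 0, 0, 0.4],
  [0.2, 0, 0, 0, 0, 0, 0.4],
  [0.2, 0, 0, 0, 0, 0, 0.4],
])

```text
t: 19.4
tool_pos: [0.5625, 0.2235, 0.0778]
tcp_rot: [-0.442, 0.553, -0.441, -0.552]
contact_force: [-1.7, -0.8, -0.3]
finger_gap: 0.0097
```

Run:
```python
from h import *
r.grab_frame('top');st()
```

```text
t 19.45 pos [0.5625 0.2235 0.0778] F [-1.7 -0.2  0.6] gap 0.0096
[[ 7.000e-04 -9.754e-01 -2.205e-01]
 [ 0.000e+00 -2.205e-01  9.754e-01]
 [-1.000e+00 -7.000e-04 -1.000e-04]] [ 0.182  0.432  1.64  -0.     1.069 -1.611]
```

Emit:
arm_command([
  [0.05, 0, 0, 0, 0, 0, 0.4],
  [0.05, 0, 0, 0, 0, 0, 1.5],
  [0.05, 0, 0, 0, 0, 0, 2.5],
  [0.05, 0, 0, 0, 0, 0, 3],
  [-0.5, 0, 0, 0, 0, 0, 3],
  [-2, 0, 0, 0, 0, 0, 3],
  [-5, 0, 0, 0, 0, 0, 3],
  [-9, 0, 0, 0, 0, 0, 3],
  [-13, 0, 0, 0, 0, 0, 3],
  [-13, 0, 0, 0, 0, 0, 3],
])

```text
t: 20.45
tool_pos: [0.5662, 0.2243, 0.2156]
tcp_rot: [-0.445, 0.555, -0.438, -0.549]
contact_force: [-0.1, -0.1, 0.3]
finger_gap: 0.03
```

Run:
```python
from h import *
f=grab('wrist','w15');g=grab('scene','s15');st()
a=cv2.resize(f['pixels'][130:300,190:450],None,fx=3,fy=3,interpolation=cv2.INTER_CUBIC);b=cv2.resize(g['pixels'][165:260,360:515],None,fx=5,fy=5,interpolation=cv2.INTER_CUBIC)
cv2.imwrite('pics/z21.png',cv2.cvtColor(a,cv2.COLOR_RGB2BGR));cv2.imwrite('pics/z22.png',cv2.cvtColor(b,cv2.COLOR_RGB2BGR))
```

```text
t 20.55 pos [0.5632 0.2236 0.2095] F [-0.   0.5  0.2] gap 0.0302
[[ 3.900e-03 -9.754e-01 -2.204e-01]
 [ 7.000e-04 -2.204e-01  9.754e-01]
 [-1.000e+00 -4.000e-03 -2.000e-04]] [ 0.182  0.272  1.558  0.     1.308 -1.611]
```

View pics/z21.png

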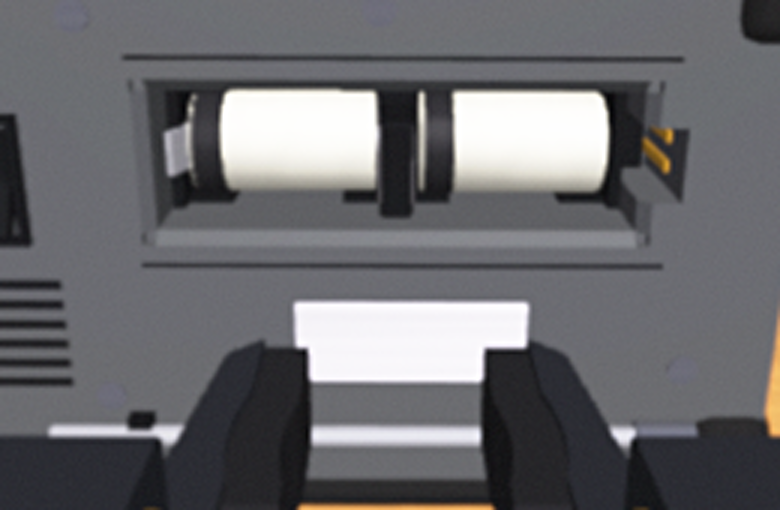

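View pics/z22.png

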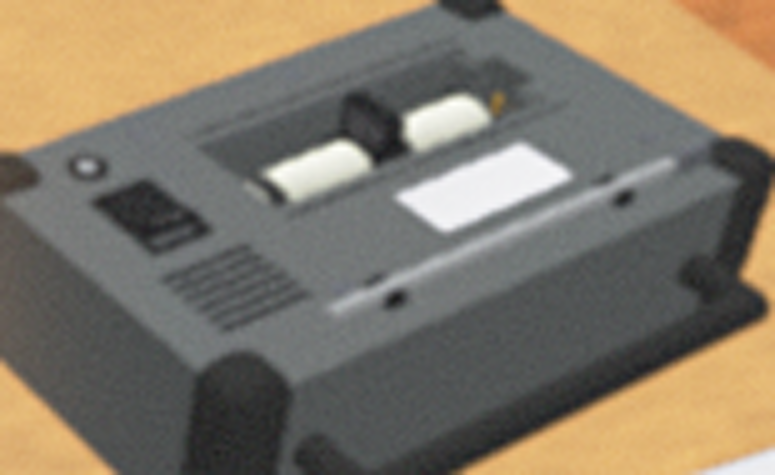

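Run:
```python
from h import *
f=load('w15')
def z(u,v,h): return onz(f,190+(u+.5)/3-.5,130+(v+.5)/3-.5,h)
print(z(20,243,.088)) # bezel corner visible near (30,243)
print(rel([.6057,.1011,.112]))
```

```text
[0.6118584  0.11399193 0.088     ]
[  9.75456989  -1.40905657 -12.88573689]
```

Emit:
arm_command([
  [0, -0.5, -4, 0, 0, 0, 0],
  [0, -1, -8, 0, 0, 0, 0],
  [2, -1.4, -11, 0, 0, 0, 0],
  [5, -1.4, -12.9, 0, 0, 0, 0],
  [8, -1.4, -12.9, 0, 0, 0, 0],
  [9.5, -1.4, -12.9, 0, 0, 0, 0],
  [9.7, -1.4, -12.9, 0, 0, 0, 0],
  [9.7, -1.4, -12.9, 0, 0, 0, 0],
])

```text
t: 21.35
tool_pos: [0.604, 0.1012, 0.1099]
tcp_rot: [0.441, -0.552, 0.441, 0.553]
contact_force: [1.1, -0.0, 0.5]
finger_gap: 0.0007
```

Run:
```python
from h import *
f=grab('wrist','w16');g=grab('scene','s16');st();print(rel([.6057,.1011,.1]))
a=cv2.resize(f['pixels'][170:320,230:410],None,fx=3,fy=3,interpolation=cv2.INTER_CUBIC);b=cv2.resize(g['pixels'][175:255,365:445],None,fx=4,fy=4,interpolation=cv2.INTER_CUBIC)
C=np.zeros((450,860,3),np.uint8);C[:,:540]=a;C[:320,540:]=b
cv2.imwrite('pics/z23.png',cv2.cvtColor(C,cv2.COLOR_RGB2BGR))
```

```text
t 21.45 pos [0.6053 0.1012 0.1116] F [-0.6 -0.4  0.1] gap 0.0004
[[ 2.300e-03 -9.752e-01 -2.213e-01]
 [-1.000e-04 -2.213e-01  9.752e-01]
 [-1.000e+00 -2.200e-03 -6.000e-04]] [-0.027  0.4    1.605 -0.     1.135 -1.821]
[ 1.16017828 -0.03812415 -0.01977756]
```

View pics/z23.png

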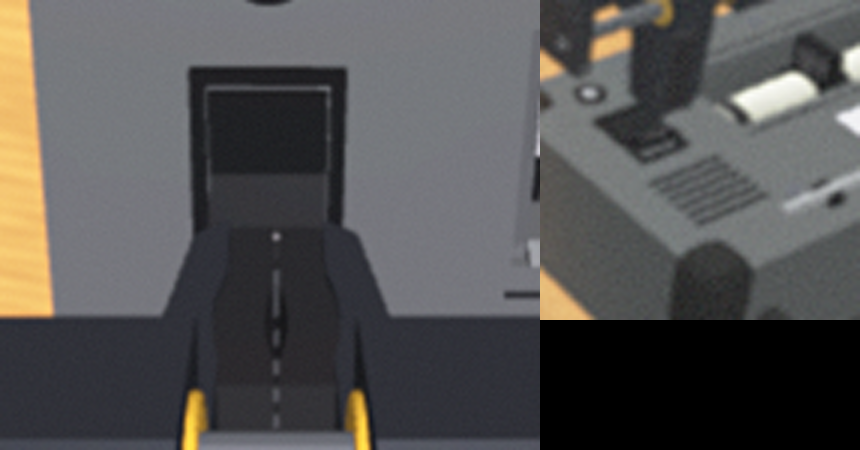

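Run:
```python
from h import *
f=load('w16')
def z(u,v,h): return onz(f,230+(u+.5)/3-.5,170+(v+.5)/3-.5,h)
e=(z(190,68,.088)+z(347,68,.088))/2;n=np.array([.9754,.2204]);print(e,e[:2]+n*.032)
print(z(268,174,.088)[:2]-e[:2])
```

```text
[0.57432521 0.09341461 0.088     ] [0.60553801 0.10046741]
[0.02108023 0.00461467]
```

Emit:
arm_command([
  [0.6, 0, -0.1, 0, 0, 0, 0],
  [1.2, 0, -0.1, 0, 0, 0, 0],
  [1.6, 0, -0.1, 0, 0, 0, 0],
  [1.8, 0, -0.1, 0, 0, 0, 0],
  [2.0, 0, -0.1, 0, 0, 0, 0],
  [2.0, 0, -0.1, 0, 0, 0, 0],
])

```text
t: 22.05
tool_pos: [0.6041, 0.0997, 0.0896]
tcp_rot: [0.441, -0.552, 0.442, 0.553]
contact_force: [-1.1, -0.4, -0.4]
finger_gap: 0.0005
```

Emit:
arm_command([
  [0.1, 0, 0, 0, 0, 0, 0],
  [0.2, 0, 0, 0, 0, 0, 0],
])

```text
t: 22.25
tool_pos: [0.6044, 0.0996, 0.0884]
tcp_rot: [0.441, -0.552, 0.442, 0.552]
contact_force: [-4.5, -0.7, 9.1]
finger_gap: 0.0002
```

Emit:
arm_command([
  [0.1, 0, 0, 0, 0, 0, 0],
  [0.15, 0, 0, 0, 0, 0, 0],
])

```text
t: 22.45
tool_pos: [0.6045, 0.0997, 0.0883]
tcp_rot: [0.441, -0.552, 0.442, 0.552]
contact_force: [-8.1, -0.6, 15.7]
finger_gap: 0.0005
```

Emit:
arm_command([
  [-1, 0, 0, 0, 0, 0, 0],
  [-4, 0, 0, 0, 0, 0, 0],
  [-8, 0, 0, 0, 0, 0, 0],
  [-11, 3, 0, 0, 0, 0, 0],
  [-13, 7, 0, 0, 0, 0, 0],
  [-13, 7, 0, 0, 0, 0, 0],
])

```text
t: 23.05
tool_pos: [0.5346, 0.084, 0.22]
tcp_rot: [-0.442, 0.554, -0.441, -0.551]
contact_force: [-0.1, -0.3, 0.5]
finger_gap: 0.0004
```

Run:
```python
from h import *
f=grab('wrist','w17');g=grab('scene','s17');st()
a=f['pixels'];b=cv2.resize(g['pixels'][175:255,365:515],None,fx=4,fy=4,interpolation=cv2.INTER_CUBIC)
cv2.imwrite('pics/z24.png',cv2.cvtColor(b,cv2.COLOR_RGB2BGR))
```

```text
t 23.15 pos [0.5366 0.0842 0.2177] F [-0.   0.2 -0.5] gap 0.0001
[[ 2.600e-03 -9.755e-01 -2.200e-01]
 [-1.000e-04 -2.200e-01  9.755e-01]
 [-1.000e+00 -2.500e-03 -6.000e-04]] [-0.063  0.128  1.711  0.     1.3   -1.856]
```

View pics/w17.png

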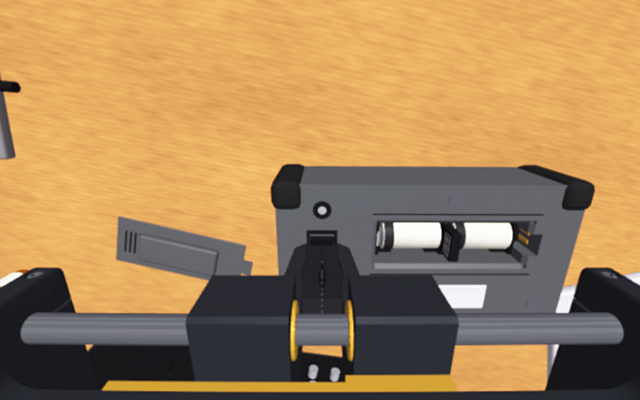

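View pics/z24.png

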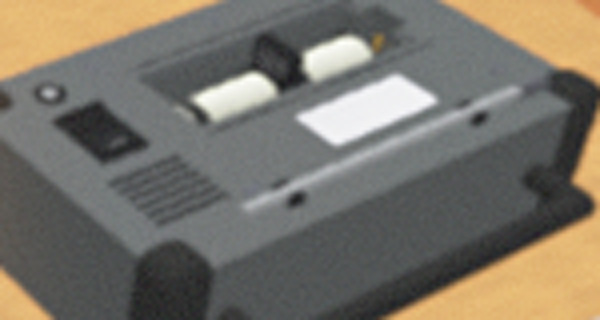

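Emit:
arm_command([
  [0, -4, 0, 0, 0, 0, 0],
  [0, -8, 0, 0, 0, 0, 0],
  [0, -11, 0, 0, 0, 0, 0],
  [0, -11, 0, 0, 0, 0, 0],
])

```text
t: 23.55
tool_pos: [0.6464, 0.109, 0.214]
tcp_rot: [0.441, -0.552, 0.442, 0.553]
contact_force: [0.1, 0.2, -0.4]
finger_gap: 0.0006
```

Run:
```python
from h import *
f=grab('wrist','w18');st()
a=cv2.resize(f['pixels'][110:260,250:550],None,fx=2.6,fy=2.6,interpolation=cv2.INTER_CUBIC)
b=cv2.resize(f['pixels'][150:230,280:370],None,fx=5,fy=5,interpolation=cv2.INTER_CUBIC)
cv2.imwrite('pics/z25.png',np.clip(cv2.cvtColor(a,cv2.COLOR_RGB2BGR)*1.6,0,255).astype(np.uint8))
cv2.imwrite('pics/z26.png',np.clip(cv2.cvtColor(b,cv2.COLOR_RGB2BGR)*2.2,0,255).astype(np.uint8))
```

```text
t 23.6 pos [0.6446 0.1088 0.214 ] F [ 0.6 -0.3 -0.4] gap 0.0004
[[-2.800e-03 -9.753e-01 -2.207e-01]
 [ 1.000e-04 -2.207e-01  9.753e-01]
 [-1.000e+00  2.800e-03  7.000e-04]] [-0.014  0.375  1.416  0.     1.354 -1.807]
```

View pics/z25.png

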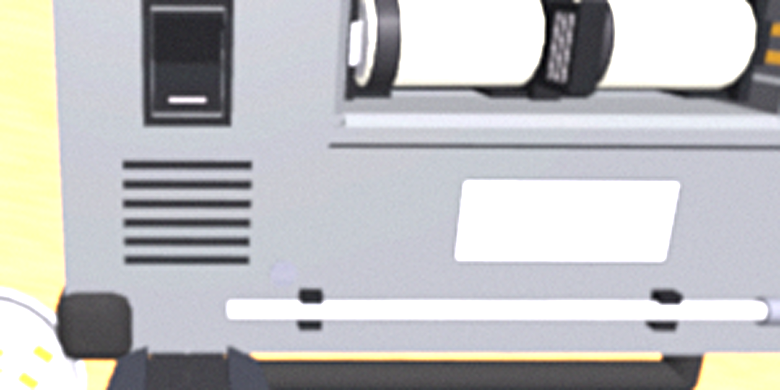

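View pics/z26.png

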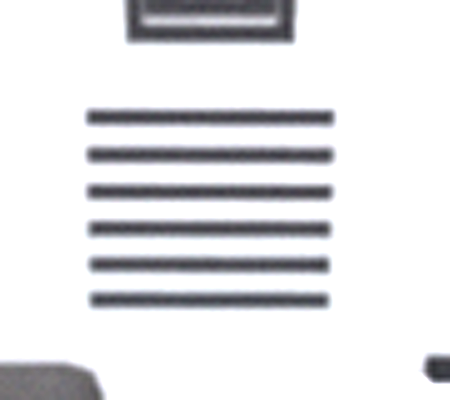

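Run:
```python
from h import *
f=load('w18');b=cv2.resize(f['pixels'][95:165,295:350],None,fx=8,fy=8,interpolation=cv2.INTER_CUBIC)
s=[cv2.resize(load(n)['pixels'][185:230,370:410],None,fx=7,fy=7,interpolation=cv2.INTER_CUBIC) for n in('s15','s17')]
C=np.zeros((560,440+290,3),np.uint8);C[:,:440]=b;C[:280,440:720]=s[0][:280];C[280:560,440:720]=s[1][:280]
cv2.imwrite('pics/z27.png',np.clip(cv2.cvtColor(C,cv2.COLOR_RGB2BGR)*2.,0,255).astype(np.uint8))
```

```text
(no output)
```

View pics/z27.png

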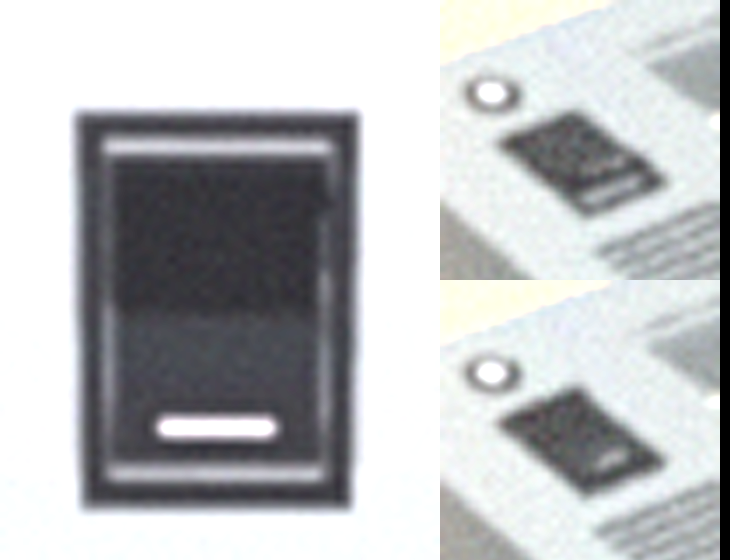

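Run:
```python
from h import *
st();print(r.finish_job())
```

```text
t 23.6 pos [0.6446 0.1088 0.214 ] F [ 0.6 -0.3 -0.4] gap 0.0004
[[-2.800e-03 -9.753e-01 -2.207e-01]
 [ 1.000e-04 -2.207e-01  9.753e-01]
 [-1.000e+00  2.800e-03  7.000e-04]] [-0.014  0.375  1.416  0.     1.354 -1.807]
the job is handed in; nothing more can be done
None
```

I moved the large cell from the charger into the tray, lowered the loaded tray into the radio's well, pressed the rocker over to on, and handed the job in at 23.6 s. No verdict was reported.

- **Cell:** The first check disagreed with "fully down": the knob end stood roughly 3–4 mm high after insertion. I pressed it down with closed fingers. Both ends then read 36.7 mm under light force, and its top edge lines up with the cell already in the tray.
- **Tray:** Its weight came off the gripper at 77.8 mm tool height, which matches the well floor to about 0.1 mm. The pictures show it level in the well, with the tongue at the notch.
- **Rocker:** The scene pictures before and after pressing show the raised half now level with the bezel. I judged this by eye, not from a measured angle.
- **Smaller cell:** It was last seen in its charger bay after the tray was lifted; I did not look at it again at the end.
- **Release:** The gripper is clear, about 21 cm above the table, with wrist force near zero.

One thing I did not resolve: a bright strip near the lug read about 6 mm off the tray's middle. The other tray features fitted to within about 2 mm, and the grip on the lug held normally.

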